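# Grade the mixed bearing balls

## Task

Sort the mixed bearing balls with the grader: push the red bin up the yellow ramp until it drops home behind the ramp's crest, and with the gate still down tip every scoop that has balls in it into the pen, so that they all start from rest. When bin and balls are ready, draw the gate straight up out of its slots so that the balls roll down and fall into the bin by size, and stand the gate upright in the free slot of the wooden rack. Leave the scoops standing upright on the bench and the tools, can and jar where they are.

Things in the scene. Friction and masses are not known exactly. Their poses are not given: they have to be found in the camera images.
- grader: Blue ball grader fixed to the bench, about 350 x 125 x 205 mm plus its dock, a little turned. Origin on the bench; +x runs uphill along its rod channel, +y to its plain back panel, -y to the bin dock, z up. Sites on it have its axes; sizes here are mm in its frame. From uphill to downhill: pen, gate, rods; lanes run sideways below the rods to the dock.
- pen (a point): Middle of the pen floor (grader x 110, height 164), where balls are poured. Inside: x 59 to 165, y -51 to 51; the floor falls 7 deg to the gate. Side walls 8 thick, tops at 205. The gate closes it downhill (x 55). The uphill end has only a low pouring sill, x 165 to 169, top at 191, with nothing just beyond it: a scoop can pour over it towards the grader's -x.
- rods (a point): Middle of the channel of steel bars and rods (grader x -28, height 125), which falls 18 deg towards -x. Over x 50 to -28 the gaps are 16.5 mm: 14 mm balls fall through; over x -28 to -96 they are 27 mm: 24 mm balls fall through; 36 mm balls run off the end. Below, three lanes slope towards -y and drop the balls off an edge at y -85, height 46.
- dock (a point): Where the bin's origin lies when home: grader x -64 (play 4 mm each way), y -112 (play 3), height 4, bin axes parallel to the grader's. The dock floor is 4 high from the ramp's crest (y -160) to the back stop (y -65). The lane edge overhangs the dock from y -85 inwards, underside at 43; thin lane dividers reach out to y -102.
- ramp_foot (a point): Foot of the yellow ramp, its middle (grader x -64, y -220, bench level). It rises towards +y to a crest 13 high at y -160, then drops straight to the dock floor, 4 high: the lip. Side guides 30 high at x -179 and x 52 run from y -230 to the back stop, flared outwards over y -230 to -286 (to x -201 and 73).
- bin: Red bin, 223 (x) x 90 (y) mm, walls 3 mm, 32 high, its -y (front) wall 46; 0.3 to 0.6 kg, loose and empty before the ramp, maybe crooked. Origin: centre of its underside. Compartments: x 37 to 109 (14 mm balls), -31 to 34 (24 mm), -109 to -34 (36 mm). Slides when pushed low on a wall. Pushed home, its front edge drops behind the crest.
- gate: Loose aluminium gate, plate 116 (y) x 5 (x) x 78 mm, 0.2 kg, with an orange grip strip on its top edge (12 thick in x, 60 wide in y, 78 to 92 above its underside). Origin: centre of its underside. It starts upright in the slots of the pen's side walls (8 wide, 48 deep), the strip above the walls, at grader x 55, y 0, height 157, axes as the grader's.
- free_slot (a point): Middle of the floor of the free slot of the wooden gate rack, 8 mm above the bench; axes as the rack. The rack is fixed, 64 (x) x 136 (y) mm, with three upright fins (4 thick, 130 long in y, tops 46 above the bench). The slot is 14 wide (x), 38 deep, open upward and at both ends. A spare plate (top at 56) stands in the next slot, 18 mm off at +x.
- scoop1: Steel scoop, 104 (x) x 90 (y) mm, 0.25 kg, open at the mouth (its -x end). Floor slopes 12 deg down from the mouth edge (x -51, height 27) to the rear wall (x 50): balls lie at the rear and roll out when tipped mouth-down by 40 deg. Side walls 36 high. Blue upright grip at the rear: 14 thick (x), 36 wide (y), height 46 to 90, centred at x 52. Origin: on the bench under its middle.
- scoop2: Steel scoop, 104 (x) x 90 (y) mm, 0.25 kg, open at the mouth (its -x end). Floor slopes 12 deg down from the mouth edge (x -51, height 27) to the rear wall (x 50): balls lie at the rear and roll out when tipped mouth-down by 40 deg. Side walls 36 high. Blue upright grip at the rear: 14 thick (x), 36 wide (y), height 46 to 90, centred at x 52. Origin: on the bench under its middle.
- scoop3: Steel scoop, 104 (x) x 90 (y) mm, 0.25 kg, open at the mouth (its -x end). Floor slopes 12 deg down from the mouth edge (x -51, height 27) to the rear wall (x 50): balls lie at the rear and roll out when tipped mouth-down by 40 deg. Side walls 36 high. Blue upright grip at the rear: 14 thick (x), 36 wide (y), height 46 to 90, centred at x 52. Origin: on the bench under its middle.
- big1: Steel bearing ball, 36 mm, 190 g, at the start in scoop1 (may be absent). Origin: its centre; its axes turn as it rolls.
- big2: Steel bearing ball, 36 mm, 190 g, at the start in scoop2 (may be absent). Origin: its centre; its axes turn as it rolls.
- mid1: Steel bearing ball, 24 mm, 56 g, at the start in scoop1 (may be absent). Origin: its centre; its axes turn as it rolls.
- mid2: Steel bearing ball, 24 mm, 56 g, at the start in scoop2 (may be absent). Origin: its centre; its axes turn as it rolls.
- mid3: Steel bearing ball, 24 mm, 56 g, at the start in scoop3 (may be absent). Origin: its centre; its axes turn as it rolls.
- small1: Steel bearing ball, 14 mm, 12 g, at the start in scoop1 (may be absent). Origin: its centre; its axes turn as it rolls.
- small2: Steel bearing ball, 14 mm, 12 g, at the start in scoop2 (may be absent). Origin: its centre; its axes turn as it rolls.
- small3: Steel bearing ball, 14 mm, 12 g, at the start in scoop3 (may be absent). Origin: its centre; its axes turn as it rolls.
- wrench: Bystander: steel wrench lying beyond the grader.
- spray_can: Bystander: spray can, 60 mm across, 170 high, at the right.
- grease_jar: Bystander: jar, 68 mm across, 70 high, left of the grader's pen.
- driver: Bystander: screwdriver lying behind the scoops at the left.
There are look-alikes about, which are no part of the job. Of the things shaped like the gate, the aluminium one is meant.

How it is judged:
On the way, in this order (a step that is already met when the one before it is completed fails the run):
1. the bin is home in the dock, the gate is down in its slots and all the balls lie in the pen behind it (y of bin in the frame of grader between -0.119 and -0.105 m and x of bin in the frame of grader between -0.0715 and -0.056 m and z of bin in the frame of grader below 0.008 m and angle between bin's own z axis and vertical below 0.05 rad and z of gate in the frame of grader below 0.163 m and x of gate in the frame of grader between 0.047 and 0.063 m and x of big1 in the frame of grader between 0.055 and 0.167 m and y of big1 in the frame of grader between -0.053 and 0.053 m and z of big1 in the frame of grader between 0.157 and 0.235 m and x of big2 in the frame of grader between 0.055 and 0.167 m and y of big2 in the frame of grader between -0.053 and 0.053 m and z of big2 in the frame of grader between 0.157 and 0.235 m and x of mid1 in the frame of grader between 0.055 and 0.167 m and y of mid1 in the frame of grader between -0.053 and 0.053 m and z of mid1 in the frame of grader between 0.157 and 0.235 m and x of mid2 in the frame of grader between 0.055 and 0.167 m and y of mid2 in the frame of grader between -0.053 and 0.053 m and z of mid2 in the frame of grader between 0.157 and 0.235 m and x of mid3 in the frame of grader between 0.055 and 0.167 m and y of mid3 in the frame of grader between -0.053 and 0.053 m and z of mid3 in the frame of grader between 0.157 and 0.235 m and x of small1 in the frame of grader between 0.055 and 0.167 m and y of small1 in the frame of grader between -0.053 and 0.053 m and z of small1 in the frame of grader between 0.157 and 0.235 m and x of small2 in the frame of grader between 0.055 and 0.167 m and y of small2 in the frame of grader between -0.053 and 0.053 m and z of small2 in the frame of grader between 0.157 and 0.235 m and x of small3 in the frame of grader between 0.055 and 0.167 m and y of small3 in the frame of grader between -0.053 and 0.053 m and z of small3 in the frame of grader between 0.157 and 0.235 m), for 0.3 s.
2. the gate is drawn up clear of its slots (z of gate in the frame of grader above 0.206 m), for 0.05 s.
At the end, for the whole second after the job is handed in: Each ball at rest in its size's compartment; bin home (within 7 mm along the grader's x and y, under 8 mm high, level to 0.05 rad); gate in the rack's free slot (within 16 mm, on its floor, upright to 0.35 rad); scoops upright on the bench (0.08 rad) (y of bin in the frame of grader between -0.119 and -0.105 m and x of bin in the frame of grader between -0.0715 and -0.056 m and z of bin in the frame of grader below 0.008 m and angle between bin's own z axis and vertical below 0.05 rad and horizontal distance between gate and free_slot below 0.016 m and z of gate in the frame of free_slot between -0.004 and 0.006 m and angle between gate's own z axis and vertical below 0.35 rad and linear speed of each of gate, scoop1, scoop2, scoop3 below 0.03 m/s and height (world z) of scoop1 between -0.004 and 0.006 m and angle between each of scoop1, scoop2, scoop3's own z axis and vertical below 0.08 rad and height (world z) of scoop2 between -0.004 and 0.006 m and height (world z) of scoop3 between -0.004 and 0.006 m and x of big1 in the frame of bin between -0.11 and -0.033 m and y of big1 in the frame of bin between -0.043 and 0.043 m and z of big1 in the frame of bin between 0 and 0.036 m and linear speed of each of big1, big2, mid1, mid2, mid3, small1, small2, small3 below 0.05 m/s and x of big2 in the frame of bin between -0.11 and -0.033 m and y of big2 in the frame of bin between -0.043 and 0.043 m and z of big2 in the frame of bin between 0 and 0.036 m and x of mid1 in the frame of bin between -0.032 and 0.0355 m and y of mid1 in the frame of bin between -0.043 and 0.043 m and z of mid1 in the frame of bin between 0 and 0.036 m and x of mid2 in the frame of bin between -0.032 and 0.0355 m and y of mid2 in the frame of bin between -0.043 and 0.043 m and z of mid2 in the frame of bin between 0 and 0.036 m and x of mid3 in the frame of bin between -0.032 and 0.0355 m and y of mid3 in the frame of bin between -0.043 and 0.043 m and z of mid3 in the frame of bin between 0 and 0.036 m and x of small1 in the frame of bin between 0.036 and 0.11 m and y of small1 in the frame of bin between -0.043 and 0.043 m and z of small1 in the frame of bin between 0 and 0.036 m and x of small2 in the frame of bin between 0.036 and 0.11 m and y of small2 in the frame of bin between -0.043 and 0.043 m and z of small2 in the frame of bin between 0 and 0.036 m and x of small3 in the frame of bin between 0.036 and 0.11 m and y of small3 in the frame of bin between -0.043 and 0.043 m and z of small3 in the frame of bin between 0 and 0.036 m); the robot touches nothing.
It fails at once if the wrench is moved more than 30 mm (distance of wrench from where it was at the start of the episode above 0.03 m).
It fails at once if the spray can is moved more than 30 mm (distance of spray_can from where it was at the start of the episode above 0.03 m).
It fails at once if the jar of grease is moved more than 30 mm (distance of grease_jar from where it was at the start of the episode above 0.03 m).
It fails at once if the screwdriver is moved more than 30 mm (distance of driver from where it was at the start of the episode above 0.03 m).
Of big1, big2, mid1, mid2, mid3, small1, small2, small3 only 4 to 7 are there at a start; the rules pass over those that are not, and their reading is None.
At some moment in a run one of bin may be knocked a few centimetres aside while the robot is not near it.
It also fails if it takes over 210 s, if anything falls off the work surface, if the arm or the gripper's body presses on something with over 40 N, if the wrist force passes 120 N, or if a joint passes its speed limit or range.

## Robot

A 6-joint arm with a two-finger parallel gripper is mounted at the origin on the work surface. World frame = base frame: x ahead of the robot, y to its left, z up, the work surface at z = 0. Lengths are in m, angles in rad, forces in N, time in s.
With the tool pointing down it reaches from about 0.4 to 0.825 m from the base axis. Payload 7 kg.
Tool frame: the origin (TCP) lies at the very end of the fingers, on their centre line; the grasp point (between the pads) lies 19 mm behind it; z points along the fingers, y is the line along which they close (so a half turn about z gives the same grasp; the last joint's range is limited). The gripper opens to 88 mm and grips with 3 to 60 N. Pads are 19 mm wide; open, the fingers measure 130 mm over their backs; the gripper's body (78 mm by 193 mm) begins 47 mm behind the grasp point.
Start: joints at [-1.04, 0.359, 0.012, 0, -1.224, -0.288], TCP at [0.162, -0.655, 0.205] pointing down, gripper open.
Joint ranges: [-3.07, 3.07], [-1.43, 2.12], [-1.02, 1.25], [-3.03, 1.67], [-3.05, -0], [-3.03, 3.03]. Speed limits (rad/s): [2.39, 2.39, 3.01, 3.14, 3.14, 3.14].

## Interface

Orientations are given as [roll, pitch, yaw] about the fixed x, y, z axes, in that order (R = Rz(yaw) Ry(pitch) Rx(roll)).
In Python, from station import arm gives the robot as it stands. The module is installed in compiled form; this text tells all that it offers.
- The arm moves only by the shell command python3 -m crank 'ROWS' [FORCE]. ROWS is JSON, a list of rows, each an object of numbers: "dx", "dy", "dz": the shift along the world's x, y, z in m; "twist": the turn about the world's z in degrees; "grip": the opening, from -1 (shut) to 1 (fully open). A call has exactly 5 rows; each row is the pose to reach, as a shift and turn from the pose commanded when the call began; what a row does not reach only later rows make up. A row lasts 1/12 s, in which the tool goes at most 41.7 mm and 7.16 degrees, less where a joint would pass 70% of its speed; a pose out of reach is approached as far as the arm can. A call with a gripper value outside its range is refused whole. The fingers move at their own pace and stop on an object; FORCE is the grip in N (left out, the last holds). Time passes only in rows, so rows that repeat a pose let the fingers close, or fill a call up. It gives the time, the measured TCP pose, the force, the opening and the grip force at its end, in the units of the state.
- arm.get_state(): the state, without advancing time (a new reading comes with each control period).
- arm.grab_frame(name): name is "scene" or "top" or "wrist"; returns the picture (400x640x3 uint8, red, green, blue); there is no depth.
- arm.get_calibration(name): a dict with "fx", "fy", "cx", "cy" (pixels), "cam_to_world" (4x4, takes a point from camera to world coordinates); the wrist camera has in their place "tool_from_camera" (4x4, takes a point from camera to tool coordinates, whose origin is the TCP and whose axes are the flange's). Camera axes: x right, y down, z forward; pixel columns grow to the right and rows downward; lengths in m; the calibration is good to about 2 mm. The wrist camera is an equidistant fisheye: a pixel r from the principal point sees the ray r / f radians off the axis. A picture is of the moment at which its call begins: read the wrist's pose just before it. get_calibration takes no time and is no camera call.
- arm.job_done(): hands the job in; it is judged then, once.
The state is a dict: "t": time; "q": joint angles; "qd": joint speeds; "joint_efforts": joint torques, N m; "eef_pos": TCP position; "ee_rot": TCP orientation; "force": force on the tool from outside, world axes, zero at the start; "moment": the same for the moment, N m; "width": finger opening in m; "gripper_force": force on a finger pad.
Only numpy, scipy, OpenCV 4.12 (cv2) and the standard library are available. Lean on these libraries where they do the work, as an engineer would, in place of code of your own. Each camera call takes 0.05 s, during which the arm holds its last target. There are 200 camera calls.

## Working session

There is one attempt and no reset: what is moved stays moved. The work goes in short steps, Python scripts to look and compute and a shell command to move; the robot and the scene stay as the last step left them, time stands still between calls to the robot, and variables do not carry over. Pictures are saved under pics/ and viewed, at most 14 in all, crops included, and the job is handed in when it is done.

```bash
mkdir -p pics; cat > h.py <<'E'
import numpy as np, cv2
from station import arm
from scipy.spatial.transform import Rotation as R
def snap(n,name):
    im=arm.grab_frame(n); cv2.imwrite(f'pics/{name}.png',im[:,:,::-1]); return im
def ray(n,u,v,st=None):
    c=arm.get_calibration(n); 
    if n!='wrist':
        T=np.array(c['cam_to_world']); d=np.array([(u-c['cx'])/c['fx'],(v-c['cy'])/c['fy'],1.])
    else:
        st=st or arm.get_state(); W=np.eye(4); W[:3,:3]=R.from_euler('xyz',st['ee_rot']).as_matrix(); W[:3,3]=st['eef_pos']
        T=W@np.array(c['tool_from_camera']); x=(u-c['cx'])/c['fx'];y=(v-c['cy'])/c['fy'];r=np.hypot(x,y)+1e-9
        d=np.array([x/r*np.sin(r),y/r*np.sin(r),np.cos(r)])
    return T[:3,3],T[:3,:3]@d
def onz(n,u,v,z,st=None):
    o,d=ray(n,u,v,st); return o+d*(z-o[2])/d[2]
def proj(n,p,st=None):
    c=arm.get_calibration(n)
    if n!='wrist':
        q=np.linalg.inv(np.array(c['cam_to_world']))@np.r_[p,1]; return np.array([c['cx']+c['fx']*q[0]/q[2],c['cy']+c['fy']*q[1]/q[2]])
    st=st or arm.get_state(); W=np.eye(4); W[:3,:3]=R.from_euler('xyz',st['ee_rot']).as_matrix(); W[:3,3]=st['eef_pos']
    q=np.linalg.inv(W@np.array(c['tool_from_camera']))@np.r_[p,1]; h=np.hypot(q[0],q[1]); t=np.arctan2(h,q[2])
    return np.array([c['cx']+c['fx']*t*q[0]/h,c['cy']+c['fy']*t*q[1]/h])
E
python3 - <<'E'
from h import *
s=arm.get_state();print({k:np.round(v,3) for k,v in s.items()})
for n in('top','scene'):
    snap(n,n+'0');c=arm.get_calibration(n);print(n,c['fx'],c['cx'],c['cy'],np.round(c['cam_to_world'],3).tolist())
E
```

```text
{'t': np.float64(0.0), 'q': array([-1.04 ,  0.359,  0.011, -0.   , -1.224, -0.288]), 'qd': array([ 0.001,  0.   ,  0.   ,  0.001, -0.001, -0.001]), 'joint_efforts': array([ 1.0000e-03, -5.8272e+01,  2.9305e+01,  6.9970e+00,  7.0000e-03,
       -0.0000e+00]), 'eef_pos': array([ 0.162, -0.655,  0.204]), 'ee_rot': array([ 3.14 , -0.   , -2.899]), 'force': array([0.132, 0.328, 0.351]), 'moment': array([-0.014,  0.025,  0.005]), 'gripper_force': np.float64(0.0), 'width': np.float64(0.088)}
top 369.98068686517445 317.6776486780563 195.36381282062868 [[0.013, -0.985, 0.17, 0.34], [-1.0, -0.017, -0.021, 0.039], [0.024, -0.17, -0.985, 1.08], [0.0, 0.0, 0.0, 1.0]]
scene 472.20178845609473 315.8853935880373 196.33854959443858 [[0.867, 0.369, -0.334, 0.964], [0.498, -0.632, 0.594, -0.744], [0.008, -0.681, -0.732, 1.097], [0.0, 0.0, 0.0, 1.0]]
```

View pics/top0.png

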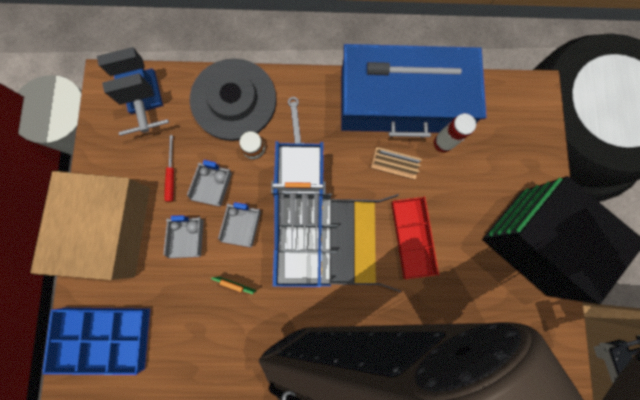

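View pics/scene0.png

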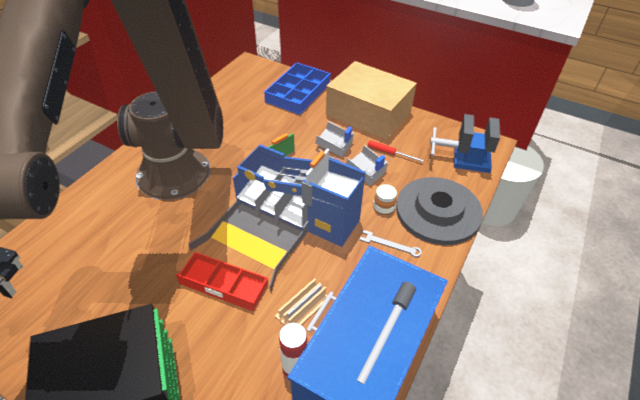

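```bash
python3 - <<'E'
import cv2
im=cv2.imread('pics/top0.png')
cv2.imwrite('pics/c1.png',cv2.resize(im[130:295,150:450],None,fx=2.66,fy=2.66,interpolation=cv2.INTER_CUBIC))
E
```

```text
(no output)
```

View pics/c1.png

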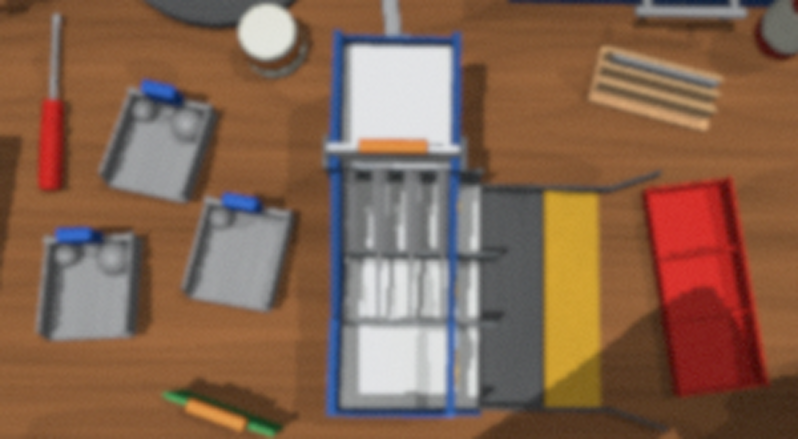

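```bash
cat > fit.py <<'E'
from h import *
from scipy.optimize import least_squares
def fit(pts):  # list of (local xyz, world xy) -> x,y,yaw
    L=np.array([p[0] for p in pts]);Wd=np.array([p[1] for p in pts])
    def f(p):
        c,s=np.cos(p[2]),np.sin(p[2]); return np.r_[p[0]+c*L[:,0]-s*L[:,1]-Wd[:,0],p[1]+s*L[:,0]+c*L[:,1]-Wd[:,1]]
    r=least_squares(f,[Wd[:,0].mean(),Wd[:,1].mean(),0]); print('pose',np.round(r.x[:2],4),'yaw deg',round(np.degrees(r.x[2]),2),'res mm',np.round(f(r.x)*1e3,1).tolist()); return r.x
E
python3 - <<'E'
from fit import *
C=lambda x,y,z:onz('top',150+(x+.0)/2.66,130+y/2.66,z)[:2]
g=fit([((.169,.059),C(336,35,.2)),((.169,-.059),C(459,37,.2)),((.055,.03),C(360,146,.249)),((.055,-.03),C(427,147,.249)),
 ((.052,-.16),C(545,190,.013)),((.052,-.22),C(598,192,0)),((-.179,-.16),C(544,406,.013)),((-.179,-.22),C(601,406,0))])
b=fit([((.1115,.045),C(645,190,.032)),((-.1115,.045),C(677,395,.032)),((.1115,-.045),C(733,181,.046)),((-.1115,-.045),C(766,383,.046))])
rk=fit([((.032,.068),C(604,48,.046)),((.032,-.068),C(721,80,.046)),((-.032,.068),C(590,98,.046)),((-.032,-.068),C(708,128,.046))])
for gp in [((140,90),(178,96)),((223,202),(259,206)),((56,236),(97,235))]:
    a,c=C(*gp[0],.085),C(*gp[1],.085); print('grip',np.round((a+c)/2,4),'len',np.linalg.norm(a-c),'yaw',np.degrees(np.arctan2(*(a-c)[::-1]))-90)
im=cv2.imread('pics/top0.png');hsv=cv2.cvtColor(im,cv2.COLOR_BGR2HSV)
def m(lo,hi,box,z):
    k=cv2.inRange(hsv,lo,hi);kk=k*0;kk[box[1]:box[3],box[0]:box[2]]=k[box[1]:box[3],box[0]:box[2]];r=cv2.minAreaRect(cv2.findNonZero(kk));print(r,np.round([onz('top',*q,z)[:2] for q in cv2.boxPoints(r)],4).tolist(), onz('top',*r[0],z))
m((5,150,120),(18,255,255),(270,175,330,195),.249)
for bx in[(200,158,220,175),(225,200,250,215),(165,212,190,226)]: m((105,120,60),(125,255,255),bx,.088)
E
```

```text
pose [0.4535 0.0668] yaw deg 0.35 res mm [1.0, 1.3, 1.6, 1.8, -1.8, -2.2, -1.0, -0.6, 2.8, -1.0, 1.6, -0.8, 0.1, 0.9, -3.3, -0.3]
pose [ 0.4045 -0.2591] yaw deg 7.38 res mm [2.2, -2.3, 4.7, -4.6, -0.9, -0.6, 1.7, -0.2]
pose [ 0.617  -0.2101] yaw deg -14.53 res mm [3.6, 3.1, -1.8, -4.9, 1.9, -2.0, 1.9, -1.9]
grip [0.5917 0.3156] len 0.03980260620087749 yaw -8.131576714744185
grip [0.4773 0.2257] len 0.03676101655063102 yaw -5.469429502912746
grip [0.4427 0.3889] len 0.04085721087450017 yaw 2.3094876172433203
((288.91571044921875, 182.9668731689453), (40.485260009765625, 7.24688720703125), 13.324529647827148) [[0.5132, 0.1345], [0.5298, 0.1313], [0.5095, 0.0405], [0.493, 0.0441]] [0.51135351 0.08754484 0.249     ]
((210.5961456298828, 164.5192413330078), (14.31647777557373, 6.275716304779053), 11.309932708740234) [[0.5871, 0.3331], [0.6046, 0.3309], [0.5974, 0.2921], [0.58, 0.2944]] [0.5922344  0.31261761 0.088     ]
((240.56997680664062, 206.00997924804688), (13.57645034790039, 5.232590675354004), 8.130102157592773) [[0.474, 0.2441], [0.4882, 0.2428], [0.4835, 0.2065], [0.4694, 0.2078]] [0.47877657 0.22529243 0.088     ]
((179.0, 218.5), (5.0, 16.0), 90.0) [[0.4488, 0.4089], [0.4495, 0.3665], [0.4361, 0.3655], [0.4354, 0.4078]] [0.44245734 0.38720755 0.088     ]
```

```bash

python3 -m crank '[{"dx":0.02,"dy":0.02,"dz":0.03,"grip":1},{"dx":0.04,"dy":0.04,"dz":0.06,"grip":1},{"dx":0.07,"dy":0.06,"dz":0.09,"grip":1},{"dx":0.095,"dy":0.08,"dz":0.11,"grip":1},{"dx":0.12,"dy":0.1,"dz":0.13,"grip":1}]' 60
python3 -m crank '[{"dx":0.03,"dy":0.028,"grip":1},{"dx":0.06,"dy":0.056,"grip":1},{"dx":0.09,"dy":0.084,"grip":1},{"dx":0.12,"dy":0.112,"grip":1},{"dx":0.15,"dy":0.14,"grip":1}]'
python3 -m crank '[{"dx":0.01,"dy":0.04,"grip":1},{"dx":0.02,"dy":0.08,"grip":1},{"dx":0.03,"dy":0.12,"grip":1},{"dx":0.04,"dy":0.16,"grip":1},{"dx":0.05,"dy":0.2,"grip":1}]' | tail -c 300
python3 -m crank '[{"dy":0.041,"grip":1},{"dy":0.082,"grip":1},{"dy":0.123,"grip":1},{"dy":0.164,"grip":1},{"dy":0.205,"grip":1}]'| tail -c 300
python3 -m crank '[{"dy":0.041,"grip":1},{"dy":0.082,"grip":1},{"dy":0.123,"grip":1},{"dy":0.164,"grip":1},{"dy":0.205,"grip":1}]'| tail -c 300
python3 -m crank '[{"dy":0.03,"grip":1,"twist":-4},{"dy":0.06,"grip":1,"twist":-8},{"dy":0.09,"grip":1,"twist":-12},{"dy":0.11,"grip":1,"twist":-12},{"dy":0.12,"grip":1,"twist":-12}]'| tail -c 300
python3 - <<'E'
from h import *
s=arm.get_state();print(s['t'],np.round(s['eef_pos'],4),np.round(s['ee_rot'],3),np.round(s['force'],2));im=snap('wrist','w1')
c=arm.get_calibration('wrist');print(c['fx'],c['cx'],c['cy'],np.round(c['tool_from_camera'],3).tolist())
E
```

```text
0.1 [ 0.1622 -0.6548  0.2037] [ 3.14  -0.    -2.899] [ 1.23 -0.65  0.87]
309.70691628693146 322.1041802424484 199.60580640110138 [[0.001, -0.966, -0.259, 0.07], [1.0, 0.0, 0.001, -0.001], [-0.001, -0.259, 0.966, -0.18], [0.0, 0.0, 0.0, 1.0]]invalid input at $[0]: expected keys dx, dy, dz, twist, grip
invalid input at $[0]: expected keys dx, dy, dz, twist, grip
invalid input at $[0]: expected keys dx, dy, dz, twist, grip
invalid input at $[0]: expected keys dx, dy, dz, twist, grip
invalid input at $[0]: expected keys dx, dy, dz, twist, grip
invalid input at $[0]: expected keys dx, dy, dz, twist, grip
```

View pics/w1.png

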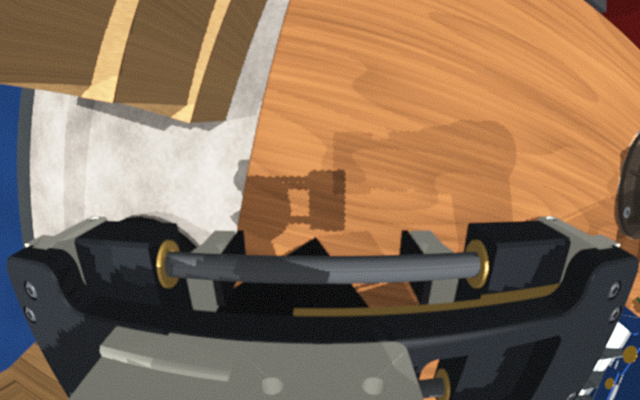

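```bash

python3 -m crank '[{"dx":0.02,"dy":0.02,"dz":0.03,"twist":0,"grip":1},{"dx":0.04,"dy":0.04,"dz":0.06,"twist":0,"grip":1},{"dx":0.07,"dy":0.06,"dz":0.09,"twist":0,"grip":1},{"dx":0.095,"dy":0.08,"dz":0.11,"twist":0,"grip":1},{"dx":0.12,"dy":0.1,"dz":0.13,"twist":0,"grip":1}]' 60
python3 -m crank '[{"dx":0.03,"dy":0.028,"dz":0,"twist":0,"grip":1},{"dx":0.06,"dy":0.056,"dz":0,"twist":0,"grip":1},{"dx":0.09,"dy":0.084,"dz":0,"twist":0,"grip":1},{"dx":0.12,"dy":0.112,"dz":0,"twist":0,"grip":1},{"dx":0.15,"dy":0.14,"dz":0,"twist":0,"grip":1}]'
python3 -m crank '[{"dx":0.01,"dy":0.04,"dz":0,"twist":0,"grip":1},{"dx":0.02,"dy":0.08,"dz":0,"twist":0,"grip":1},{"dx":0.03,"dy":0.12,"dz":0,"twist":0,"grip":1},{"dx":0.04,"dy":0.16,"dz":0,"twist":0,"grip":1},{"dx":0.05,"dy":0.2,"dz":0,"twist":0,"grip":1}]' | tail -c 300
python3 -m crank '[{"dx":0,"dy":0.041,"dz":0,"twist":0,"grip":1},{"dx":0,"dy":0.082,"dz":0,"twist":0,"grip":1},{"dx":0,"dy":0.123,"dz":0,"twist":0,"grip":1},{"dx":0,"dy":0.164,"dz":0,"twist":0,"grip":1},{"dx":0,"dy":0.205,"dz":0,"twist":0,"grip":1}]'| tail -c 300
python3 -m crank '[{"dx":0,"dy":0.041,"dz":0,"twist":0,"grip":1},{"dx":0,"dy":0.082,"dz":0,"twist":0,"grip":1},{"dx":0,"dy":0.123,"dz":0,"twist":0,"grip":1},{"dx":0,"dy":0.164,"dz":0,"twist":0,"grip":1},{"dx":0,"dy":0.205,"dz":0,"twist":0,"grip":1}]'| tail -c 300
python3 -m crank '[{"dx":0,"dy":0.03,"dz":0,"twist":-4,"grip":1},{"dx":0,"dy":0.06,"dz":0,"twist":-8,"grip":1},{"dx":0,"dy":0.09,"dz":0,"twist":-12,"grip":1},{"dx":0,"dy":0.11,"dz":0,"twist":-12,"grip":1},{"dx":0,"dy":0.12,"dz":0,"twist":-12,"grip":1}]'| tail -c 300
python3 - <<'E'
from h import *
s=arm.get_state();print(s['t'],np.round(s['eef_pos'],4),np.round(s['ee_rot'],3),np.round(s['force'],2));im=snap('wrist','w2')
E
```

```text
t: 0.57
eef_pos: [0.2832, -0.5542, 0.3362]
ee_rot: [-3.141, 0.0, -2.899]
force: [0.8, -0.6, 0.4]
width: 0.0875
gripper_force: 0.0
t: 0.98
eef_pos: [0.4333, -0.4134, 0.3346]
ee_rot: [3.141, 0.0, -2.899]
force: [0.3, -1.2, 0.3]
width: 0.0876
gripper_force: 0.0
t: 1.4
eef_pos: [0.4822, -0.2132, 0.3345]
ee_rot: [3.141, 0.0, -2.899]
force: [1.5, 0.5, 0.2]
width: 0.0878
gripper_force: 0.0
t: 1.82
eef_pos: [0.4816, -0.0083, 0.3347]
ee_rot: [3.141, 0.0, -2.899]
force: [1.0, -0.1, 0.4]
width: 0.0874
gripper_force: 0.0
t: 2.23
eef_pos: [0.4816, 0.1968, 0.3347]
ee_rot: [3.141, 0.0, -2.898]
force: [2.0, -0.5, 0.2]
width: 0.088
gripper_force: 0.0
t: 2.65
eef_pos: [0.4819, 0.317, 0.3336]
ee_rot: [-3.141, -0.001, -3.105]
force: [0.6, -0.0, -0.9]
width: 0.0875
gripper_force: 0.0
2.65 [0.4819 0.317  0.3336] [-3.141e+00 -1.000e-03 -3.105e+00] [ 0.55 -0.04 -0.93]
```

View pics/w2.png

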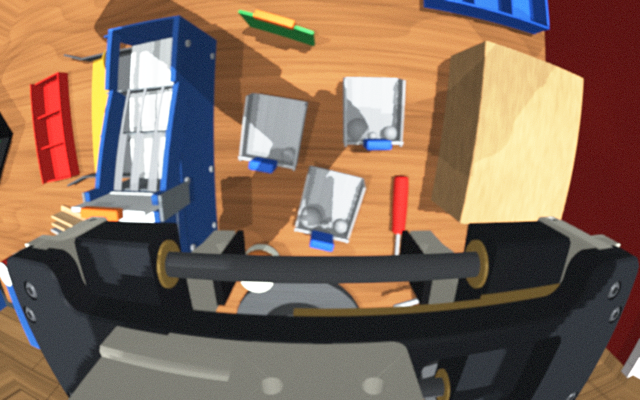

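```bash
python3 - <<'E'
from h import *
im=cv2.imread('pics/w2.png');hsv=cv2.cvtColor(im,cv2.COLOR_BGR2HSV)
st=arm.get_state()
for n,b in dict(A=(355,132,400,156),B=(240,152,290,178),C=(300,228,345,256)).items():
    k=cv2.inRange(hsv,(105,130,60),(125,255,255));kk=k*0;kk[b[1]:b[3],b[0]:b[2]]=k[b[1]:b[3],b[0]:b[2]]
    p=cv2.findNonZero(kk);r=cv2.minAreaRect(p);q=cv2.boxPoints(r)
    # top face ~ front edge
    w=np.array([onz('wrist',*c,.085,st)[:2] for c in q]);o=onz('wrist',*r[0],.085,st)
    e=max([(w[i]-w[(i+1)%4]) for i in range(4)],key=np.linalg.norm);a=np.degrees(np.arctan2(e[1],e[0]))%180
    print(n,np.round(o,4),'len',np.linalg.norm(e),'angle',a)
c=im[70:270,225:425];cv2.imwrite('pics/w2c.png',cv2.resize(c,None,fx=3,fy=3,interpolation=cv2.INTER_CUBIC))
E
```

```text
A [0.4438 0.3927 0.085 ] len 0.03858801936242261 angle 93.26424388050893
B [0.4786 0.2321 0.085 ] len 0.038309362520309746 angle 81.4905929835863
C [0.5898 0.3201 0.085 ] len 0.035302968197254175 angle 76.83794754367594
```

View pics/w2c.png

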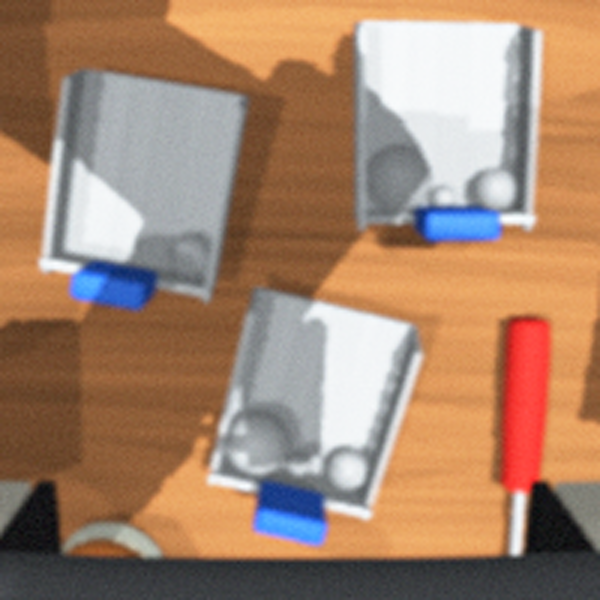

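```bash

python3 -m crank '[{"dx":-0.02,"dy":0.035,"dz":0,"twist":0,"grip":1},{"dx":-0.039,"dy":0.07,"dz":-0.02,"twist":0,"grip":1},{"dx":-0.039,"dy":0.0735,"dz":-0.06,"twist":0,"grip":1},{"dx":-0.039,"dy":0.0735,"dz":-0.1,"twist":0,"grip":1},{"dx":-0.039,"dy":0.0735,"dz":-0.14,"twist":0,"grip":1}]' >/dev/null
python3 -m crank '[{"dx":0,"dy":0,"dz":-0.03,"twist":0,"grip":1},{"dx":0,"dy":0,"dz":-0.07,"twist":0,"grip":1},{"dx":0,"dy":0,"dz":-0.1,"twist":0,"grip":1},{"dx":0,"dy":0,"dz":-0.125,"twist":0,"grip":1},{"dx":0,"dy":0,"dz":-0.141,"twist":0,"grip":1}]'
python3 -m crank '[{"dx":0,"dy":0,"dz":0,"twist":0,"grip":0.5},{"dx":0,"dy":0,"dz":0,"twist":0,"grip":0.2},{"dx":0,"dy":0,"dz":0,"twist":0,"grip":0},{"dx":0,"dy":0,"dz":0,"twist":0,"grip":-0.2},{"dx":0,"dy":0,"dz":0,"twist":0,"grip":-0.3}]' 60
python3 -m crank '[{"dx":0,"dy":0,"dz":0,"twist":0,"grip":-1},{"dx":0,"dy":0,"dz":0,"twist":0,"grip":-1},{"dx":0,"dy":0,"dz":0,"twist":0,"grip":-1},{"dx":0,"dy":0,"dz":0,"twist":0,"grip":-1},{"dx":0,"dy":0,"dz":0,"twist":0,"grip":-1}]' 60
python3 -m crank '[{"dx":0,"dy":0,"dz":0.003,"twist":0,"grip":-1},{"dx":0,"dy":0,"dz":0.006,"twist":0,"grip":-1},{"dx":0,"dy":0,"dz":0.01,"twist":0,"grip":-1},{"dx":0,"dy":0,"dz":0.012,"twist":0,"grip":-1},{"dx":0,"dy":0,"dz":0.012,"twist":0,"grip":-1}]' 60
python3 - <<'E'
from h import *
s=arm.get_state();print(s['t'],np.round(s['eef_pos'],4),np.round(s['ee_rot'],3),np.round(s['force'],2),np.round(s['moment'],2));a=snap('wrist','w3');b=snap('scene','s3')
o=np.vstack([cv2.resize(b[80:230,250:500],(750,450))[:,:,::-1]]);cv2.imwrite('pics/s3c.png',o)
E
```

```text
t: 3.53
eef_pos: [0.4426, 0.3859, 0.0508]
ee_rot: [-3.139, -0.002, -3.108]
force: [0.3, 0.2, -1.0]
width: 0.0879
gripper_force: 0.0
t: 3.95
eef_pos: [0.4439, 0.389, 0.0552]
ee_rot: [3.139, 0.002, -3.108]
force: [0.9, -0.5, 0.1]
width: 0.06
gripper_force: 0.0
t: 4.37
eef_pos: [0.4439, 0.3895, 0.0543]
ee_rot: [3.14, 0.002, -3.108]
force: [1.5, 3.5, 2.8]
width: 0.0352
gripper_force: 60.0
t: 4.78
eef_pos: [0.4432, 0.3881, 0.0658]
ee_rot: [-3.141, -0.0, -3.108]
force: [0.8, 0.1, -5.0]
width: 0.0352
gripper_force: 60.0
4.7833 [0.4432 0.3881 0.0658] [-3.141 -0.    -3.108] [ 0.8   0.13 -4.96] [ 0.11 -0.2   0.05]
```

View pics/w3.png

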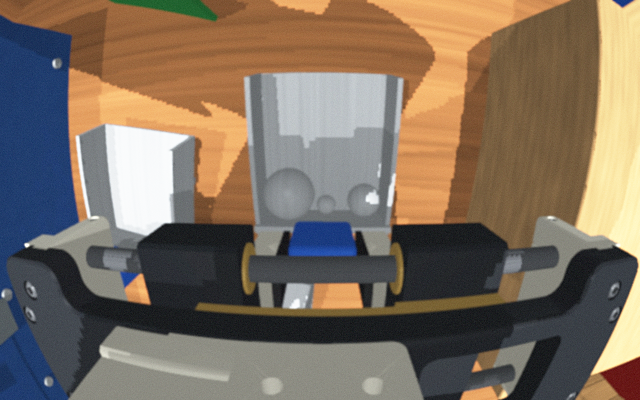

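```bash

python3 -m crank '[{"dx":0,"dy":0,"dz":0.01,"twist":0,"grip":-1},{"dx":0,"dy":0,"dz":0.03,"twist":0,"grip":-1},{"dx":0,"dy":0,"dz":0.06,"twist":0,"grip":-1},{"dx":0,"dy":0,"dz":0.095,"twist":0,"grip":-1},{"dx":0,"dy":0,"dz":0.135,"twist":0,"grip":-1}]' >/dev/null
python3 -m crank '[{"dx":0,"dy":0,"dz":0.035,"twist":0,"grip":-1},{"dx":0,"dy":0,"dz":0.07,"twist":0,"grip":-1},{"dx":0,"dy":0,"dz":0.1,"twist":0,"grip":-1},{"dx":0,"dy":0,"dz":0.125,"twist":0,"grip":-1},{"dx":0,"dy":0,"dz":0.135,"twist":0,"grip":-1}]' 
python3 -m crank '[{"dx":0.005,"dy":-0.01,"dz":0,"twist":0,"grip":-1},{"dx":0.015,"dy":-0.03,"dz":0,"twist":-1,"grip":-1},{"dx":0.03,"dy":-0.06,"dz":0,"twist":-2,"grip":-1},{"dx":0.045,"dy":-0.09,"dz":0,"twist":-2,"grip":-1},{"dx":0.06,"dy":-0.12,"dz":0,"twist":-2,"grip":-1}]' >/dev/null
python3 -m crank '[{"dx":0.015,"dy":-0.03,"dz":0,"twist":0,"grip":-1},{"dx":0.03,"dy":-0.06,"dz":0,"twist":0,"grip":-1},{"dx":0.045,"dy":-0.09,"dz":0,"twist":0,"grip":-1},{"dx":0.06,"dy":-0.12,"dz":0,"twist":0,"grip":-1},{"dx":0.075,"dy":-0.15,"dz":0,"twist":0,"grip":-1}]' >/dev/null
python3 -m crank '[{"dx":0.015,"dy":-0.02,"dz":0,"twist":0,"grip":-1},{"dx":0.028,"dy":-0.035,"dz":0,"twist":0,"grip":-1},{"dx":0.038,"dy":-0.045,"dz":0,"twist":0,"grip":-1},{"dx":0.044,"dy":-0.05,"dz":0,"twist":0,"grip":-1},{"dx":0.047,"dy":-0.05,"dz":0,"twist":0,"grip":-1}]' 
python3 -m crank '[{"dx":0,"dy":0,"dz":-0.005,"twist":0,"grip":-1},{"dx":0,"dy":0,"dz":-0.015,"twist":0,"grip":-1},{"dx":0,"dy":0,"dz":-0.025,"twist":0,"grip":-1},{"dx":0,"dy":0,"dz":-0.032,"twist":0,"grip":-1},{"dx":0,"dy":0,"dz":-0.034,"twist":0,"grip":-1}]' 
python3 - <<'E'
from h import *
s=arm.get_state();print(s['t'],np.round(s['eef_pos'],4),np.round(s['ee_rot'],3),np.round(s['force'],2),np.round(s['moment'],2));a=snap('wrist','w4')
E
```

```text
t: 5.72
eef_pos: [0.444, 0.3887, 0.3406]
ee_rot: [3.137, 0.004, -3.108]
force: [1.3, -0.1, -3.9]
width: 0.0351
gripper_force: 60.0
t: 6.97
eef_pos: [0.6254, 0.0674, 0.3341]
ee_rot: [-3.141, -0.002, 3.139]
force: [-0.5, 1.0, -5.2]
width: 0.035
gripper_force: 60.0
t: 7.38
eef_pos: [0.624, 0.0689, 0.2993]
ee_rot: [-3.141, -0.003, 3.141]
force: [-0.5, 0.4, -4.6]
width: 0.0351
gripper_force: 60.0
7.3833 [0.624  0.0689 0.2993] [-3.141e+00 -3.000e-03  3.141e+00] [-0.45  0.45 -4.6 ] [0.03 0.   0.05]
```

View pics/w4.png

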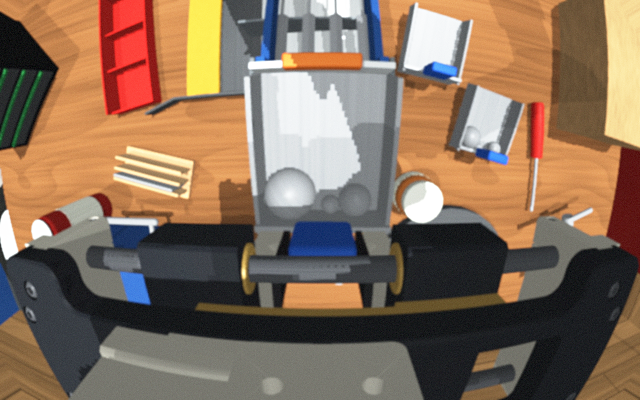

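```bash

H='[{"dx":0,"dy":0,"dz":0,"twist":0,"grip":-1},{"dx":0,"dy":0,"dz":0,"twist":0,"grip":-1},{"dx":0,"dy":0,"dz":0,"twist":0,"grip":-1},{"dx":0,"dy":0,"dz":0,"twist":0,"grip":-1},{"dx":0,"dy":0,"dz":0,"twist":0,"grip":-1}]'
python3 -m crank '[{"dx":0,"dy":0,"dz":0,"twist":0,"grip":-1},{"dx":0,"dy":0,"dz":0,"twist":0,"grip":-1},{"dx":0,"dy":0,"dz":0,"twist":0,"grip":-1},{"dx":0,"dy":0,"dz":0,"twist":0,"grip":-1},{"dx":0,"dy":0,"dz":0,"twist":0,"grip":-1}]' 20
python3 -c "from h import *;s=arm.get_state();print(np.round(s['force'],2),np.round(s['moment'],2))"
python3 -m crank '[{"dx":0,"dy":0,"dz":0,"twist":0,"grip":-1},{"dx":0,"dy":0,"dz":0,"twist":0,"grip":-1},{"dx":0,"dy":0,"dz":0,"twist":0,"grip":-1},{"dx":0,"dy":0,"dz":0,"twist":0,"grip":-1},{"dx":0,"dy":0,"dz":0,"twist":0,"grip":-1}]' 8
python3 - <<'E'
from h import *
s=arm.get_state();print(s['t'],np.round(s['eef_pos'],4),np.round(s['ee_rot'],3),np.round(s['force'],2),np.round(s['moment'],2));a=snap('wrist','w5')
E
```

```text
t: 7.85
eef_pos: [0.6254, 0.0683, 0.3019]
ee_rot: [3.141, 0.001, 3.14]
force: [0.5, 0.4, -4.9]
width: 0.0359
gripper_force: 20.0
[ 0.51  0.4  -4.9 ] [ 0.02 -0.18  0.  ]
t: 8.27
eef_pos: [0.6254, 0.0683, 0.3016]
ee_rot: [3.142, 0.0, 3.14]
force: [-0.4, -0.3, -4.4]
width: 0.0358
gripper_force: 8.0
8.2667 [0.6254 0.0683 0.3016] [3.142 0.    3.14 ] [-0.44 -0.28 -4.42] [ 0.06 -0.09 -0.02]
```

View pics/w5.png

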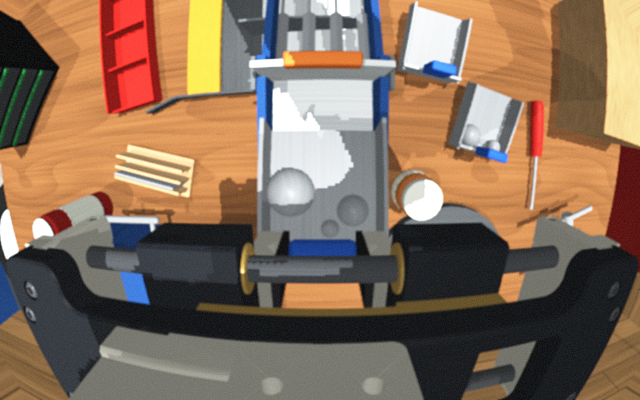

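```bash

for i in 1; do python3 -m crank '[{"dx":0,"dy":0,"dz":0,"twist":0,"grip":-1},{"dx":0,"dy":0,"dz":0,"twist":0,"grip":-1},{"dx":0,"dy":0,"dz":0,"twist":0,"grip":-1},{"dx":0,"dy":0,"dz":0,"twist":0,"grip":-1},{"dx":0,"dy":0,"dz":0,"twist":0,"grip":-1}]' 6 >/dev/null; done
python3 -c "from h import *;s=arm.get_state();print(np.round(s['force'],2),np.round(s['moment'],2))"
python3 -m crank '[{"dx":0,"dy":0,"dz":0,"twist":0,"grip":-1},{"dx":0,"dy":0,"dz":0,"twist":0,"grip":-1},{"dx":0,"dy":0,"dz":0,"twist":0,"grip":-1},{"dx":0,"dy":0,"dz":0,"twist":0,"grip":-1},{"dx":0,"dy":0,"dz":0,"twist":0,"grip":-1}]' 4
python3 - <<'E'
from h import *
s=arm.get_state();print(s['t'],np.round(s['eef_pos'],4),np.round(s['ee_rot'],3),np.round(s['force'],2),np.round(s['moment'],2));a=snap('wrist','w6')
E
```

```text
[ 0.3  0.4 -2.2] [-0.01 -0.03 -0.04]
t: 9.15
eef_pos: [0.6253, 0.0683, 0.3016]
ee_rot: [3.142, -0.0, 3.14]
force: [-0.2, -0.3, -1.5]
width: 0.036
gripper_force: 4.0
9.15 [0.6253 0.0683 0.3016] [ 3.142 -0.     3.14 ] [-0.2  -0.31 -1.46] [-0.    0.01 -0.03]
```

View pics/w6.png

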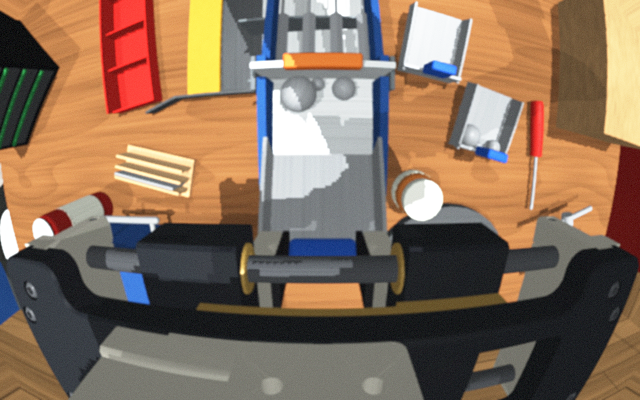

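```bash

python3 -m crank '[{"dx":0,"dy":0,"dz":0,"twist":0,"grip":-1},{"dx":0,"dy":0,"dz":0,"twist":0,"grip":-1},{"dx":0,"dy":0,"dz":0.01,"twist":0,"grip":-1},{"dx":0,"dy":0.005,"dz":0.025,"twist":0,"grip":-1},{"dx":0,"dy":0.02,"dz":0.04,"twist":0,"grip":-1}]' 30
python3 -m crank '[{"dx":-0.012,"dy":0.03,"dz":0,"twist":0,"grip":-1},{"dx":-0.03,"dy":0.06,"dz":0,"twist":0,"grip":-1},{"dx":-0.055,"dy":0.09,"dz":0,"twist":0,"grip":-1},{"dx":-0.08,"dy":0.12,"dz":0,"twist":0,"grip":-1},{"dx":-0.105,"dy":0.15,"dz":0,"twist":0,"grip":-1}]' >/dev/null
python3 -m crank '[{"dx":-0.027,"dy":0.03,"dz":0,"twist":0,"grip":-1},{"dx":-0.054,"dy":0.06,"dz":-0.01,"twist":0,"grip":-1},{"dx":-0.081,"dy":0.09,"dz":-0.025,"twist":0,"grip":-1},{"dx":-0.105,"dy":0.115,"dz":-0.045,"twist":0,"grip":-1},{"dx":-0.125,"dy":0.135,"dz":-0.065,"twist":0,"grip":-1}]' >/dev/null
python3 -m crank '[{"dx":-0.015,"dy":0.01,"dz":-0.03,"twist":0,"grip":-1},{"dx":-0.025,"dy":0.015,"dz":-0.06,"twist":0,"grip":-1},{"dx":-0.03,"dy":0.015,"dz":-0.09,"twist":0,"grip":-1},{"dx":-0.033,"dy":0.015,"dz":-0.12,"twist":0,"grip":-1},{"dx":-0.033,"dy":0.015,"dz":-0.145,"twist":0,"grip":-1}]' 
python3 -m crank '[{"dx":0,"dy":0,"dz":-0.005,"twist":0,"grip":-1},{"dx":0,"dy":0,"dz":-0.01,"twist":0,"grip":-1},{"dx":0,"dy":0,"dz":-0.016,"twist":0,"grip":-1},{"dx":0,"dy":0,"dz":-0.019,"twist":0,"grip":-1},{"dx":0,"dy":0,"dz":-0.019,"twist":0,"grip":-1}]' 8
python3 -c "from h import *;s=arm.get_state();print(np.round(s['force'],2),np.round(s['moment'],2));snap('wrist','w7')"

```

```text
t: 9.62
eef_pos: [0.6251, 0.087, 0.3427]
ee_rot: [-3.141, -0.0, 3.139]
force: [0.2, 1.1, -2.0]
width: 0.0352
gripper_force: 30.0
t: 10.87
eef_pos: [0.3614, 0.3885, 0.1307]
ee_rot: [3.141, -0.0, 3.141]
force: [0.3, -0.8, -1.7]
width: 0.0357
gripper_force: 30.0
t: 11.28
eef_pos: [0.3626, 0.3887, 0.1132]
ee_rot: [3.141, 0.0, 3.14]
force: [0.1, -0.8, -2.3]
width: 0.0356
gripper_force: 8.0
[ 0.1  -0.79 -2.35] [-0.07  0.04 -0.03]
```

View pics/w7.png

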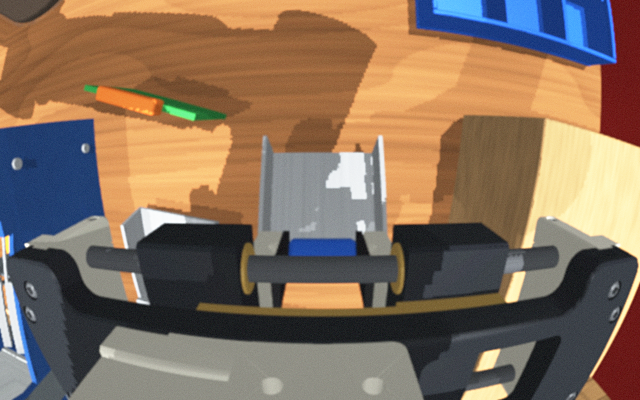

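```bash

python3 -m crank '[{"dx":0.002,"dy":0,"dz":-0.005,"twist":0,"grip":-1},{"dx":0.006,"dy":0,"dz":-0.01,"twist":0,"grip":-1},{"dx":0.018,"dy":0,"dz":-0.013,"twist":0,"grip":-1},{"dx":0.03,"dy":0,"dz":-0.017,"twist":0,"grip":-1},{"dx":0.042,"dy":0,"dz":-0.022,"twist":0,"grip":-1}]' 8
python3 -m crank '[{"dx":0.01,"dy":0,"dz":-0.006,"twist":0,"grip":-1},{"dx":0.02,"dy":0,"dz":-0.013,"twist":0,"grip":-1},{"dx":0.03,"dy":0,"dz":-0.02,"twist":0,"grip":-1},{"dx":0.04,"dy":0,"dz":-0.028,"twist":0,"grip":-1},{"dx":0.049,"dy":0,"dz":-0.036,"twist":0,"grip":-1}]' 6
python3 -m crank '[{"dx":0.003,"dy":0,"dz":-0.002,"twist":0,"grip":-1},{"dx":0.006,"dy":0,"dz":-0.003,"twist":0,"grip":-1},{"dx":0.008,"dy":0,"dz":-0.003,"twist":0,"grip":-1},{"dx":0.008,"dy":0,"dz":-0.003,"twist":0,"grip":-1},{"dx":0.008,"dy":0,"dz":-0.003,"twist":0,"grip":-1}]' 4
python3 -m crank '[{"dx":0,"dy":0,"dz":0,"twist":0,"grip":-0.1},{"dx":0,"dy":0,"dz":0,"twist":0,"grip":0.2},{"dx":0,"dy":0,"dz":0,"twist":0,"grip":1},{"dx":0,"dy":0,"dz":0,"twist":0,"grip":1},{"dx":0,"dy":0,"dz":0,"twist":0,"grip":1}]' 60
python3 -m crank '[{"dx":0,"dy":0,"dz":0.03,"twist":0,"grip":1},{"dx":0,"dy":0,"dz":0.07,"twist":0,"grip":1},{"dx":0,"dy":0,"dz":0.11,"twist":0,"grip":1},{"dx":0,"dy":0,"dz":0.15,"twist":0,"grip":1},{"dx":0,"dy":0,"dz":0.18,"twist":0,"grip":1}]' >/dev/null
python3 - <<'E'
from h import *
st=arm.get_state();snap('wrist','w8');
im=cv2.imread('pics/w8.png');hsv=cv2.cvtColor(im,cv2.COLOR_BGR2HSV);k=cv2.inRange(hsv,(105,130,60),(125,255,255))
n,l,s,c=cv2.connectedComponentsWithStats(k)
for i in range(1,n):
    if s[i,4]>80: print(s[i],np.round(c[i]),np.round(onz('wrist',*c[i],.085,st),3))
print(st['t'],st['eef_pos'])
E
```

```text
t: 11.75
eef_pos: [0.4058, 0.3886, 0.0904]
ee_rot: [3.141, 0.0, 3.14]
force: [0.6, 0.4, -2.1]
width: 0.036
gripper_force: 8.0
t: 12.17
eef_pos: [0.4564, 0.389, 0.0553]
ee_rot: [3.14, 0.003, 3.14]
force: [4.2, -1.0, 6.6]
width: 0.0361
gripper_force: 6.0
t: 12.58
eef_pos: [0.4609, 0.3879, 0.0512]
ee_rot: [-3.141, -0.001, 3.14]
force: [1.1, 0.3, -1.4]
width: 0.0359
gripper_force: 4.0
t: 13.0
eef_pos: [0.4611, 0.3884, 0.0517]
ee_rot: [3.141, 0.0, 3.14]
force: [0.7, -0.2, 0.1]
width: 0.0605
gripper_force: 0.0
[484   0  66  13 489] [523.   4.] [0.227 0.642 0.085]
[    6    32   147   216 16536] [ 91. 133.] [0.391 0.088 0.085]
[172 187  38  21 576] [190. 197.] [0.478 0.234 0.085]
[305 189  33  21 602] [321. 199.] [0.48  0.387 0.085]
[253 282  28  16 334] [267. 289.] [0.596 0.32  0.085]
[   0  300   59   83 2221] [ 21. 343.] [ 0.836 -0.335  0.085]
[423 359  16  15 128] [430. 366.] [0.749 0.557 0.085]
[  0 365  67  35 676] [ 25. 381.] [ 1.025 -0.471  0.085]
13.4167 [0.46174429 0.38866467 0.23557012]
```

View pics/w8.png

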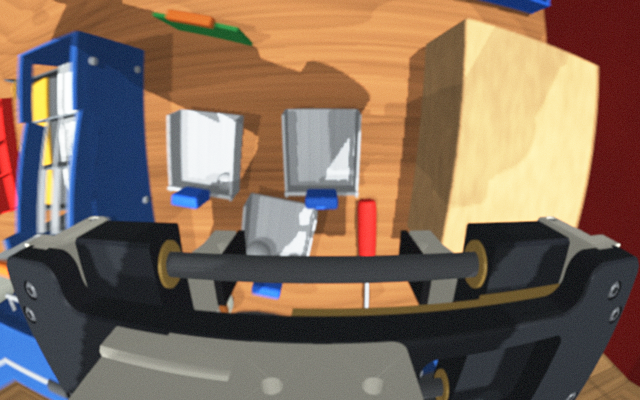

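```bash

python3 -m crank '[{"dx":0.03,"dy":-0.015,"dz":0,"twist":-4,"grip":1},{"dx":0.065,"dy":-0.03,"dz":0,"twist":-8,"grip":1},{"dx":0.1,"dy":-0.05,"dz":0,"twist":-12,"grip":1},{"dx":0.13,"dy":-0.069,"dz":0,"twist":-12,"grip":1},{"dx":0.131,"dy":-0.069,"dz":0,"twist":-12,"grip":1}]' 
python3 - <<'E'
from h import *
import time
st=arm.get_state();snap('wrist','w9');
im=cv2.imread('pics/w9.png');hsv=cv2.cvtColor(im,cv2.COLOR_BGR2HSV);k=cv2.inRange(hsv,(105,130,60),(125,255,255))
n,l,s,c=cv2.connectedComponentsWithStats(k)
for i in range(1,n):
    if s[i,4]>80: 
        r=cv2.minAreaRect(cv2.findNonZero((l==i).astype('uint8')));print(s[i],np.round(c[i]),np.round(r[2]),np.round(onz('wrist',*c[i],.085,st),3))
print(st['eef_pos'],st['ee_rot'])
E
```

```text
t: 13.88
eef_pos: [0.5961, 0.3159, 0.2305]
ee_rot: [-3.14, 0.0, 2.927]
force: [-0.4, 1.0, -0.3]
width: 0.0873
gripper_force: 0.0
[   29     0   172   237 20838] [117. 110.] 0.0 [0.451 0.092 0.085]
[349  59  35  20 498] [366.  68.] 81.0 [0.485 0.386 0.085]
[205  92  40  15 492] [224.  99.] 84.0 [0.482 0.232 0.085]
[310 172  32  18 554] [325. 181.] 90.0 [0.593 0.319 0.085]
[ 21 193  40  46 946] [ 39. 217.] 70.0 [ 0.546 -0.133  0.085]
[   0  317   69   83 3204] [ 24. 364.] 90.0 [ 0.883 -0.544  0.085]
[0.59605832 0.31587353 0.23048544] [-3.13990925e+00  1.20428253e-04  2.92667047e+00]
```

```bash

python3 -m crank '[{"dx":0,"dy":0,"dz":-0.04,"twist":0,"grip":1},{"dx":0,"dy":0,"dz":-0.08,"twist":0,"grip":1},{"dx":0,"dy":0,"dz":-0.12,"twist":0,"grip":1},{"dx":0,"dy":0,"dz":-0.155,"twist":0,"grip":1},{"dx":0,"dy":0,"dz":-0.178,"twist":0,"grip":1}]'
python3 -m crank '[{"dx":0,"dy":0,"dz":0,"twist":0,"grip":0.5},{"dx":0,"dy":0,"dz":0,"twist":0,"grip":0.2},{"dx":0,"dy":0,"dz":0,"twist":0,"grip":0},{"dx":0,"dy":0,"dz":0,"twist":0,"grip":-0.2},{"dx":0,"dy":0,"dz":0,"twist":0,"grip":-0.3}]' 60
python3 -m crank '[{"dx":0,"dy":0,"dz":0,"twist":0,"grip":-1},{"dx":0,"dy":0,"dz":0,"twist":0,"grip":-1},{"dx":0,"dy":0,"dz":0,"twist":0,"grip":-1},{"dx":0,"dy":0,"dz":0,"twist":0,"grip":-1},{"dx":0,"dy":0,"dz":0,"twist":0,"grip":-1}]' 60
python3 -m crank '[{"dx":0,"dy":0,"dz":0.003,"twist":0,"grip":-1},{"dx":0,"dy":0,"dz":0.006,"twist":0,"grip":-1},{"dx":0,"dy":0,"dz":0.01,"twist":0,"grip":-1},{"dx":0,"dy":0,"dz":0.012,"twist":0,"grip":-1},{"dx":0,"dy":0,"dz":0.012,"twist":0,"grip":-1}]' 60
python3 - <<'E'
from h import *
s=arm.get_state();print(s['t'],np.round(s['eef_pos'],4),np.round(s['ee_rot'],3),np.round(s['force'],2),np.round(s['moment'],2))
E
```

```text
t: 14.35
eef_pos: [0.5898, 0.3185, 0.0497]
ee_rot: [-3.139, -0.003, 2.931]
force: [0.0, -0.6, 0.2]
width: 0.0878
gripper_force: 0.0
t: 14.77
eef_pos: [0.5932, 0.3204, 0.056]
ee_rot: [3.139, 0.002, 2.931]
force: [0.6, 1.1, 0.2]
width: 0.0598
gripper_force: 0.0
t: 15.18
eef_pos: [0.5925, 0.3196, 0.054]
ee_rot: [3.141, 0.001, 2.931]
force: [0.2, 0.5, 2.2]
width: 0.035
gripper_force: 60.0
t: 15.6
eef_pos: [0.5924, 0.3194, 0.066]
ee_rot: [3.141, 0.0, 2.931]
force: [0.4, 0.1, -4.9]
width: 0.0355
gripper_force: 60.0
15.6 [0.5924 0.3194 0.066 ] [3.141 0.    2.931] [ 0.37  0.13 -4.89] [-0.02 -0.17  0.  ]
```

```bash

python3 -m crank '[{"dx":0,"dy":0,"dz":0.01,"twist":0,"grip":-1},{"dx":0,"dy":0,"dz":0.03,"twist":0,"grip":-1},{"dx":0,"dy":0,"dz":0.06,"twist":0,"grip":-1},{"dx":0,"dy":0,"dz":0.095,"twist":0,"grip":-1},{"dx":0,"dy":0,"dz":0.135,"twist":0,"grip":-1}]' >/dev/null
python3 -m crank '[{"dx":0,"dy":0,"dz":0.035,"twist":0,"grip":-1},{"dx":0,"dy":0,"dz":0.07,"twist":0,"grip":-1},{"dx":0,"dy":0,"dz":0.1,"twist":0,"grip":-1},{"dx":0,"dy":0,"dz":0.125,"twist":0,"grip":-1},{"dx":0,"dy":0,"dz":0.135,"twist":0,"grip":-1}]' 
python3 -m crank '[{"dx":0.002,"dy":-0.01,"dz":0,"twist":1,"grip":-1},{"dx":0.005,"dy":-0.03,"dz":0,"twist":3,"grip":-1},{"dx":0.01,"dy":-0.06,"dz":0,"twist":6,"grip":-1},{"dx":0.016,"dy":-0.09,"dz":0,"twist":9,"grip":-1},{"dx":0.022,"dy":-0.12,"dz":0,"twist":11,"grip":-1}]' >/dev/null
python3 -m crank '[{"dx":0.005,"dy":-0.03,"dz":0,"twist":1,"grip":-1},{"dx":0.008,"dy":-0.06,"dz":0,"twist":1,"grip":-1},{"dx":0.01,"dy":-0.09,"dz":0,"twist":1,"grip":-1},{"dx":0.011,"dy":-0.115,"dz":0,"twist":1,"grip":-1},{"dx":0.011,"dy":-0.131,"dz":0,"twist":1,"grip":-1}]' 
python3 -m crank '[{"dx":0,"dy":0,"dz":-0.005,"twist":0,"grip":-1},{"dx":0,"dy":0,"dz":-0.015,"twist":0,"grip":-1},{"dx":0,"dy":0,"dz":-0.025,"twist":0,"grip":-1},{"dx":0,"dy":0,"dz":-0.032,"twist":0,"grip":-1},{"dx":0,"dy":0,"dz":-0.034,"twist":0,"grip":-1}]' 
python3 -m crank '[{"dx":0,"dy":0,"dz":0,"twist":0,"grip":-1},{"dx":0,"dy":0,"dz":0,"twist":0,"grip":-1},{"dx":0,"dy":0,"dz":0,"twist":0,"grip":-1},{"dx":0,"dy":0,"dz":0,"twist":0,"grip":-1},{"dx":0,"dy":0,"dz":0,"twist":0,"grip":-1}]' 20
python3 -m crank '[{"dx":0,"dy":0,"dz":0,"twist":0,"grip":-1},{"dx":0,"dy":0,"dz":0,"twist":0,"grip":-1},{"dx":0,"dy":0,"dz":0,"twist":0,"grip":-1},{"dx":0,"dy":0,"dz":0,"twist":0,"grip":-1},{"dx":0,"dy":0,"dz":0,"twist":0,"grip":-1}]' 8
python3 -m crank '[{"dx":0,"dy":0,"dz":0,"twist":0,"grip":-1},{"dx":0,"dy":0,"dz":0,"twist":0,"grip":-1},{"dx":0,"dy":0,"dz":0,"twist":0,"grip":-1},{"dx":0,"dy":0,"dz":0,"twist":0,"grip":-1},{"dx":0,"dy":0,"dz":0,"twist":0,"grip":-1}]' 6
python3 -m crank '[{"dx":0,"dy":0,"dz":0,"twist":0,"grip":-1},{"dx":0,"dy":0,"dz":0,"twist":0,"grip":-1},{"dx":0,"dy":0,"dz":0,"twist":0,"grip":-1},{"dx":0,"dy":0,"dz":0,"twist":0,"grip":-1},{"dx":0,"dy":0,"dz":0,"twist":0,"grip":-1}]' 4
python3 - <<'E'
from h import *
s=arm.get_state();print(s['t'],np.round(s['eef_pos'],4),np.round(s['ee_rot'],3),np.round(s['force'],2),np.round(s['moment'],2));snap('wrist','w10')
E
```

```text
t: 16.43
eef_pos: [0.5931, 0.3195, 0.341]
ee_rot: [3.137, 0.004, 2.931]
force: [0.6, -0.3, -3.7]
width: 0.0349
gripper_force: 60.0
t: 17.27
eef_pos: [0.6246, 0.0658, 0.3347]
ee_rot: [-3.141, -0.002, 3.139]
force: [0.7, 0.5, -5.3]
width: 0.035
gripper_force: 60.0
t: 17.68
eef_pos: [0.6242, 0.0692, 0.2988]
ee_rot: [-3.141, -0.004, 3.141]
force: [-0.4, -0.3, -5.3]
width: 0.035
gripper_force: 60.0
t: 18.1
eef_pos: [0.6254, 0.0685, 0.302]
ee_rot: [3.141, 0.001, 3.14]
force: [-0.8, 0.2, -4.7]
width: 0.0358
gripper_force: 20.0
t: 18.52
eef_pos: [0.6253, 0.0683, 0.3016]
ee_rot: [-3.142, 0.0, 3.14]
force: [0.3, -0.3, -5.0]
width: 0.0358
gripper_force: 8.0
t: 18.93
eef_pos: [0.6254, 0.0683, 0.3019]
ee_rot: [3.142, 0.0, 3.14]
force: [0.1, -0.3, -2.6]
width: 0.0358
gripper_force: 6.0
t: 19.35
eef_pos: [0.6253, 0.0683, 0.3015]
ee_rot: [3.142, -0.0, 3.14]
force: [-1.0, 0.4, -1.3]
width: 0.0359
gripper_force: 4.0
19.35 [0.6253 0.0683 0.3015] [ 3.142 -0.     3.14 ] [-0.96  0.38 -1.27] [ 0.02  0.02 -0.01]
```

```bash

python3 -m crank '[{"dx":0,"dy":0,"dz":0,"twist":0,"grip":-1},{"dx":0,"dy":0,"dz":0,"twist":0,"grip":-1},{"dx":0,"dy":0,"dz":0.01,"twist":0,"grip":-1},{"dx":0,"dy":0.005,"dz":0.025,"twist":0,"grip":-1},{"dx":0,"dy":0.02,"dz":0.04,"twist":0,"grip":-1}]' 30
python3 -m crank '[{"dx":-0.012,"dy":0.03,"dz":0,"twist":0,"grip":-1},{"dx":-0.03,"dy":0.06,"dz":0,"twist":0,"grip":-1},{"dx":-0.045,"dy":0.09,"dz":0,"twist":0,"grip":-1},{"dx":-0.06,"dy":0.12,"dz":0,"twist":0,"grip":-1},{"dx":-0.075,"dy":0.15,"dz":0,"twist":0,"grip":-1}]' >/dev/null
python3 -m crank '[{"dx":-0.01,"dy":0.03,"dz":0,"twist":0,"grip":-1},{"dx":-0.018,"dy":0.06,"dz":-0.01,"twist":0,"grip":-1},{"dx":-0.02,"dy":0.085,"dz":-0.025,"twist":0,"grip":-1},{"dx":-0.02,"dy":0.1,"dz":-0.045,"twist":0,"grip":-1},{"dx":-0.02,"dy":0.102,"dz":-0.075,"twist":0,"grip":-1}]' >/dev/null
python3 -m crank '[{"dx":0,"dy":0,"dz":-0.03,"twist":0,"grip":-1},{"dx":0,"dy":0,"dz":-0.06,"twist":0,"grip":-1},{"dx":0,"dy":0,"dz":-0.09,"twist":0,"grip":-1},{"dx":0,"dy":0,"dz":-0.12,"twist":0,"grip":-1},{"dx":0,"dy":0,"dz":-0.135,"twist":0,"grip":-1}]' 
python3 -m crank '[{"dx":0,"dy":0,"dz":-0.005,"twist":0,"grip":-1},{"dx":0,"dy":0,"dz":-0.01,"twist":0,"grip":-1},{"dx":0,"dy":0,"dz":-0.016,"twist":0,"grip":-1},{"dx":0,"dy":0,"dz":-0.019,"twist":0,"grip":-1},{"dx":0,"dy":0,"dz":-0.019,"twist":0,"grip":-1}]' 8
python3 -m crank '[{"dx":0.002,"dy":0,"dz":-0.005,"twist":0,"grip":-1},{"dx":0.006,"dy":0,"dz":-0.01,"twist":0,"grip":-1},{"dx":0.018,"dy":0,"dz":-0.013,"twist":0,"grip":-1},{"dx":0.03,"dy":0,"dz":-0.017,"twist":0,"grip":-1},{"dx":0.042,"dy":0,"dz":-0.022,"twist":0,"grip":-1}]' 8
python3 -m crank '[{"dx":0.01,"dy":0,"dz":-0.006,"twist":0,"grip":-1},{"dx":0.02,"dy":0,"dz":-0.013,"twist":0,"grip":-1},{"dx":0.03,"dy":0,"dz":-0.02,"twist":0,"grip":-1},{"dx":0.04,"dy":0,"dz":-0.028,"twist":0,"grip":-1},{"dx":0.049,"dy":0,"dz":-0.036,"twist":0,"grip":-1}]' 6
python3 -m crank '[{"dx":0.003,"dy":0,"dz":-0.002,"twist":0,"grip":-1},{"dx":0.006,"dy":0,"dz":-0.003,"twist":0,"grip":-1},{"dx":0.008,"dy":0,"dz":-0.003,"twist":0,"grip":-1},{"dx":0.008,"dy":0,"dz":-0.003,"twist":0,"grip":-1},{"dx":0.008,"dy":0,"dz":-0.003,"twist":0,"grip":-1}]' 4
python3 -m crank '[{"dx":0,"dy":0,"dz":0,"twist":0,"grip":-0.1},{"dx":0,"dy":0,"dz":0,"twist":0,"grip":0.2},{"dx":0,"dy":0,"dz":0,"twist":0,"grip":1},{"dx":0,"dy":0,"dz":0,"twist":0,"grip":1},{"dx":0,"dy":0,"dz":0,"twist":0,"grip":1}]' 60
python3 -m crank '[{"dx":0,"dy":0,"dz":0.03,"twist":0,"grip":1},{"dx":0,"dy":0,"dz":0.07,"twist":0,"grip":1},{"dx":0,"dy":0,"dz":0.11,"twist":0,"grip":1},{"dx":0,"dy":0,"dz":0.15,"twist":0,"grip":1},{"dx":0,"dy":0,"dz":0.18,"twist":0,"grip":1}]' >/dev/null
cat > grips.py <<'E'
from h import *
import sys
def grips(name):
    st=arm.get_state();snap('wrist',name)
    im=cv2.imread(f'pics/{name}.png');hsv=cv2.cvtColor(im,cv2.COLOR_BGR2HSV);k=cv2.inRange(hsv,(105,130,60),(125,255,255))
    n,l,s,c=cv2.connectedComponentsWithStats(k)
    for i in range(1,n):
        if 80<s[i,4]<1500:
            r=cv2.minAreaRect(cv2.findNonZero((l==i).astype('uint8')));print(s[i],np.round(c[i]),np.round(r[2]),np.round(onz('wrist',*c[i],.085,st),3))
    print(st['t'],st['eef_pos'],st['ee_rot'])
grips(sys.argv[1])
E
python3 grips.py w11
```

```text
t: 19.82
eef_pos: [0.6251, 0.087, 0.3428]
ee_rot: [-3.141, -0.0, 3.139]
force: [0.6, 0.2, -2.1]
width: 0.0355
gripper_force: 30.0
t: 21.07
eef_pos: [0.5312, 0.3405, 0.1303]
ee_rot: [3.142, 0.001, 3.14]
force: [0.8, 0.3, -1.2]
width: 0.0356
gripper_force: 30.0
t: 21.48
eef_pos: [0.5303, 0.3405, 0.1127]
ee_rot: [3.141, 0.0, 3.14]
force: [0.7, 0.3, -3.2]
width: 0.0361
gripper_force: 8.0
t: 21.9
eef_pos: [0.5739, 0.3405, 0.0904]
ee_rot: [3.141, 0.001, 3.14]
force: [0.1, -0.4, -1.9]
width: 0.0358
gripper_force: 8.0
t: 22.32
eef_pos: [0.6249, 0.3404, 0.0558]
ee_rot: [3.141, 0.004, 3.14]
force: [3.8, -1.9, 6.7]
width: 0.0359
gripper_force: 6.0
t: 22.73
eef_pos: [0.629, 0.3402, 0.0514]
ee_rot: [-3.141, -0.0, 3.14]
force: [1.2, -0.7, 0.8]
width: 0.0359
gripper_force: 4.0
t: 23.15
eef_pos: [0.629, 0.3404, 0.0516]
ee_rot: [3.142, -0.0, 3.14]
force: [-0.3, -0.6, -0.1]
width: 0.0602
gripper_force: 0.0
[349  36  35  19 303] [363.  49.] 17.0 [0.484 0.384 0.085]
[203  43  39  19 559] [222.  52.] 5.0 [0.483 0.232 0.085]
[306 191  32  20 584] [321. 201.] 90.0 [0.651 0.339 0.085]
[   0  229   25   88 1212] [  8. 272.] 90.0 [ 0.8   -0.292  0.085]
[ 23 228  36  14 222] [ 35. 233.] 5.0 [ 0.706 -0.137  0.085]
[  0 317  42  36 645] [ 18. 334.] 25.0 [ 0.977 -0.378  0.085]
23.5667 [0.6298449  0.34051449 0.23582322] [3.13980543e+00 3.00123619e-03 3.14034630e+00]
```

```bash
python3 - <<'E'
from h import *
st=arm.get_state();im=cv2.imread('pics/w11.png');hsv=cv2.cvtColor(im,cv2.COLOR_BGR2HSV)
def runs(col):
    s=hsv[:,col,1]<60;e=np.flatnonzero(np.diff(s.astype(int)));return e.tolist()
for c in (300,321,340): print(c,runs(c))
g=np.array([.648,.339])
for n,dx,dy,z in(('mouth',-.103,0,.027),('mouthbench',-.103,0,0),('rearfloor',-.002,0,.006),('gripfront_top',-.007,0,.09),('griprear_top',.007,0,.09),('gripfrontbot',-.007,0,.046),('wallrearL',-.002,-.045,.036),('wallmouthL',-.103,-.045,.036),('wallmouthR',-.103,.045,.036)):
    print(n,np.round(proj('wrist',[g[0]+dx,g[1]+dy,z],st)))
def rr(row): s=hsv[row,:,1]<60;return np.flatnonzero(np.diff(s.astype(int))).tolist()
for r in(110,120,150,180): print(r,rr(r))
# same for earlier C with upright reference: A in w8 (tool .4617,.3887)
E
```

```text
300 [109, 197, 215, 307, 316, 322, 323, 328, 330, 333, 335, 337, 338]
321 [110, 189, 223, 308, 316, 318, 319, 330, 331, 333, 334, 336, 337, 338, 339]
340 [56, 110, 197, 236, 308, 316, 328, 329, 338, 340]
mouth [319. 103.]
mouthbench [319. 104.]
rearfloor [320. 178.]
gripfront_top [319. 189.]
griprear_top [319. 201.]
gripfrontbot [320. 181.]
wallrearL [284. 183.]
wallmouthL [283. 103.]
wallmouthR [356. 103.]
110 [1, 2, 23, 64, 170, 171, 294, 295, 296, 320, 576, 577, 578, 579, 581, 582]
120 [2, 4, 22, 63, 281, 362, 576, 577, 579, 580, 582, 583]
150 [5, 6, 20, 69, 165, 170, 172, 173, 282, 360]
180 [6, 12, 35, 73, 149, 150, 232, 243, 284, 358, 404, 409]
```

```bash
python3 - <<'E'
from h import *
def col(f,c):
    im=cv2.imread(f'pics/{f}.png');hsv=cv2.cvtColor(im,cv2.COLOR_BGR2HSV);s=(hsv[:,c,1]<60);return np.flatnonzero(np.diff(s.astype(int))).tolist()
for c in(310,325,335):print('w9',c,col('w9',c))
for c in(305,322,335):print('w8',c,col('w8',c))
st=arm.get_state();st=dict(st);st['eef_pos']=[.593,.319,.2315];st['ee_rot']=[np.pi,0,2.931]
g=np.array([.593,.319]);a=np.radians(-12);x=np.array([np.cos(a),np.sin(a)])
for n,dx,z in(('mouth',-.103,.027),('gripfront_top',-.007,.09),('griprear_top',.007,.09),('gfb',-.007,.046)): print(n,np.round(proj('wrist',np.r_[g+dx*x,z],st)))
E
```

```text
w9 310 [19, 91, 172, 240, 308, 316, 317, 319, 320, 322, 324, 326, 330, 331, 333, 334, 335, 336, 340, 341]
w9 325 [0, 84, 91, 170, 238, 308, 316, 318, 319, 328, 329, 331, 332, 334, 335]
w9 335 [82, 90, 170, 237, 308, 316, 322, 323, 328, 330, 334, 335]
w8 305 [107, 196, 206, 281, 316, 321, 322, 323, 326, 329, 333, 335, 336]
w8 322 [107, 187, 256, 282, 316, 317, 318, 321, 322, 324, 325, 328, 329, 334, 335]
w8 335 [108, 188, 208, 209, 256, 282, 316, 317, 318, 319, 320, 321, 322, 324, 325, 326, 327, 331, 332, 335, 336, 339, 340]
mouth [322.  92.]
gripfront_top [323. 178.]
griprear_top [323. 191.]
gfb [322. 171.]
```

```bash

python3 -m crank '[{"dx":-0.03,"dy":-0.02,"dz":0,"twist":-3,"grip":1},{"dx":-0.06,"dy":-0.04,"dz":0,"twist":-6,"grip":1},{"dx":-0.09,"dy":-0.06,"dz":0,"twist":-7,"grip":1},{"dx":-0.12,"dy":-0.08,"dz":0,"twist":-7,"grip":1},{"dx":-0.15,"dy":-0.1,"dz":0,"twist":-7,"grip":1}]' >/dev/null
python3 -m crank '[{"dx":0,"dy":0,"dz":0,"twist":0,"grip":1},{"dx":0,"dy":0,"dz":0,"twist":0,"grip":1},{"dx":0,"dy":0,"dz":-0.02,"twist":0,"grip":1},{"dx":0,"dy":0,"dz":-0.035,"twist":0,"grip":1},{"dx":0,"dy":0,"dz":-0.04,"twist":0,"grip":1}]' 
python3 grips.py w12
```

```text
t: 24.45
eef_pos: [0.4788, 0.2401, 0.1894]
ee_rot: [-3.14, -0.002, 3.018]
force: [0.0, 0.3, -0.3]
width: 0.0875
gripper_force: 0.0
[440 161  45  21 696] [462. 171.] 84.0 [0.473 0.381 0.085]
[293 182  37  23 764] [311. 193.] 90.0 [0.477 0.229 0.085]
[217 282  38  33 736] [239. 299.] 19.0 [0.586 0.133 0.085]
[   0  353   69   47 1432] [ 39. 381.] 54.0 [ 0.831 -0.455  0.085]
24.45 [0.47875521 0.24011657 0.1894118 ] [-3.13989131e+00 -2.08085802e-03  3.01754631e+00]
```

```bash

python3 -m crank '[{"dx":-0.001,"dy":-0.004,"dz":-0.03,"twist":0,"grip":1},{"dx":-0.001,"dy":-0.004,"dz":-0.06,"twist":0,"grip":1},{"dx":-0.001,"dy":-0.004,"dz":-0.09,"twist":0,"grip":1},{"dx":-0.001,"dy":-0.004,"dz":-0.12,"twist":0,"grip":1},{"dx":-0.001,"dy":-0.004,"dz":-0.138,"twist":0,"grip":1}]'
python3 -m crank '[{"dx":0,"dy":0,"dz":0,"twist":0,"grip":0.5},{"dx":0,"dy":0,"dz":0,"twist":0,"grip":0.2},{"dx":0,"dy":0,"dz":0,"twist":0,"grip":0},{"dx":0,"dy":0,"dz":0,"twist":0,"grip":-0.2},{"dx":0,"dy":0,"dz":0,"twist":0,"grip":-0.3}]' 60
python3 -m crank '[{"dx":0,"dy":0,"dz":0,"twist":0,"grip":-1},{"dx":0,"dy":0,"dz":0,"twist":0,"grip":-1},{"dx":0,"dy":0,"dz":0,"twist":0,"grip":-1},{"dx":0,"dy":0,"dz":0,"twist":0,"grip":-1},{"dx":0,"dy":0,"dz":0,"twist":0,"grip":-1}]' 60
python3 -m crank '[{"dx":0,"dy":0,"dz":0.003,"twist":0,"grip":-1},{"dx":0,"dy":0,"dz":0.006,"twist":0,"grip":-1},{"dx":0,"dy":0,"dz":0.01,"twist":0,"grip":-1},{"dx":0,"dy":0,"dz":0.012,"twist":0,"grip":-1},{"dx":0,"dy":0,"dz":0.012,"twist":0,"grip":-1}]' 60
python3 - <<'E'
from h import *
s=arm.get_state();print(s['t'],np.round(s['eef_pos'],4),np.round(s['ee_rot'],3),np.round(s['force'],2),np.round(s['moment'],2))
E
```

```text
t: 24.92
eef_pos: [0.478, 0.236, 0.0512]
ee_rot: [-3.14, -0.001, 3.018]
force: [0.3, 0.5, -0.5]
width: 0.0874
gripper_force: 0.0
t: 25.33
eef_pos: [0.4792, 0.2371, 0.0552]
ee_rot: [3.139, 0.002, 3.018]
force: [0.7, 0.3, -0.4]
width: 0.0599
gripper_force: 0.0
t: 25.75
eef_pos: [0.4783, 0.2362, 0.0539]
ee_rot: [-3.142, 0.0, 3.018]
force: [0.7, -1.3, 4.9]
width: 0.0352
gripper_force: 60.0
t: 26.17
eef_pos: [0.4785, 0.2367, 0.0661]
ee_rot: [3.141, 0.0, 3.018]
force: [0.6, -0.6, -2.7]
width: 0.0359
gripper_force: 60.0
26.1667 [0.4785 0.2367 0.0661] [3.141 0.    3.018] [ 0.62 -0.64 -2.69] [-0.03 -0.15 -0.02]
```

```bash

python3 -m crank '[{"dx":0,"dy":0,"dz":0.01,"twist":0,"grip":-1},{"dx":0,"dy":0,"dz":0.03,"twist":0,"grip":-1},{"dx":0,"dy":0,"dz":0.06,"twist":0,"grip":-1},{"dx":0,"dy":0,"dz":0.095,"twist":0,"grip":-1},{"dx":0,"dy":0,"dz":0.135,"twist":0,"grip":-1}]' >/dev/null
python3 -m crank '[{"dx":0,"dy":0,"dz":0.035,"twist":0,"grip":-1},{"dx":0,"dy":0,"dz":0.07,"twist":0,"grip":-1},{"dx":0,"dy":0,"dz":0.1,"twist":0,"grip":-1},{"dx":0,"dy":0,"dz":0.125,"twist":0,"grip":-1},{"dx":0,"dy":0,"dz":0.135,"twist":0,"grip":-1}]' 
python3 -m crank '[{"dx":0.005,"dy":-0.005,"dz":0,"twist":0,"grip":-1},{"dx":0.015,"dy":-0.015,"dz":0,"twist":1,"grip":-1},{"dx":0.03,"dy":-0.032,"dz":0,"twist":2,"grip":-1},{"dx":0.045,"dy":-0.05,"dz":0,"twist":4,"grip":-1},{"dx":0.06,"dy":-0.068,"dz":0,"twist":5,"grip":-1}]' >/dev/null
python3 -m crank '[{"dx":0.015,"dy":-0.018,"dz":0,"twist":1,"grip":-1},{"dx":0.03,"dy":-0.036,"dz":0,"twist":2,"grip":-1},{"dx":0.045,"dy":-0.054,"dz":0,"twist":2,"grip":-1},{"dx":0.06,"dy":-0.07,"dz":0,"twist":2,"grip":-1},{"dx":0.07,"dy":-0.085,"dz":0,"twist":2,"grip":-1}]' >/dev/null
python3 -m crank '[{"dx":0.008,"dy":-0.01,"dz":0,"twist":0,"grip":-1},{"dx":0.014,"dy":-0.014,"dz":0,"twist":0,"grip":-1},{"dx":0.017,"dy":-0.015,"dz":-0.01,"twist":0,"grip":-1},{"dx":0.017,"dy":-0.015,"dz":-0.02,"twist":0,"grip":-1},{"dx":0.017,"dy":-0.015,"dz":-0.034,"twist":0,"grip":-1}]' 
python3 -m crank '[{"dx":0,"dy":0,"dz":0,"twist":0,"grip":-1},{"dx":0,"dy":0,"dz":0,"twist":0,"grip":-1},{"dx":0,"dy":0,"dz":0,"twist":0,"grip":-1},{"dx":0,"dy":0,"dz":0,"twist":0,"grip":-1},{"dx":0,"dy":0,"dz":0,"twist":0,"grip":-1}]' 20
python3 -m crank '[{"dx":0,"dy":0,"dz":0,"twist":0,"grip":-1},{"dx":0,"dy":0,"dz":0,"twist":0,"grip":-1},{"dx":0,"dy":0,"dz":0,"twist":0,"grip":-1},{"dx":0,"dy":0,"dz":0,"twist":0,"grip":-1},{"dx":0,"dy":0,"dz":0,"twist":0,"grip":-1}]' 7
python3 -m crank '[{"dx":0,"dy":0,"dz":0,"twist":0,"grip":-1},{"dx":0,"dy":0,"dz":0,"twist":0,"grip":-1},{"dx":0,"dy":0,"dz":0,"twist":0,"grip":-1},{"dx":0,"dy":0,"dz":0,"twist":0,"grip":-1},{"dx":0,"dy":0,"dz":0,"twist":0,"grip":-1}]' 5
python3 -m crank '[{"dx":0,"dy":0,"dz":0,"twist":0,"grip":-1},{"dx":0,"dy":0,"dz":0,"twist":0,"grip":-1},{"dx":0,"dy":0,"dz":0,"twist":0,"grip":-1},{"dx":0,"dy":0,"dz":0,"twist":0,"grip":-1},{"dx":0,"dy":0,"dz":0,"twist":0,"grip":-1}]' 4
python3 - <<'E'
from h import *
s=arm.get_state();print(s['t'],np.round(s['eef_pos'],4),np.round(s['ee_rot'],3),np.round(s['force'],2),np.round(s['moment'],2));snap('wrist','w13')
a=cv2.imread('pics/w13.png')[20:280,150:500];cv2.imwrite('pics/w13c.png',cv2.resize(a,None,fx=2.2,fy=2.2,interpolation=cv2.INTER_CUBIC))
E
```

```text
t: 27.0
eef_pos: [0.4792, 0.2366, 0.3403]
ee_rot: [3.137, 0.004, 3.018]
force: [1.8, 0.7, -2.3]
width: 0.0354
gripper_force: 60.0
t: 28.25
eef_pos: [0.625, 0.069, 0.3004]
ee_rot: [3.141, -0.0, 3.14]
force: [-0.1, 0.3, -3.3]
width: 0.0354
gripper_force: 60.0
t: 28.67
eef_pos: [0.6254, 0.0687, 0.3024]
ee_rot: [3.141, 0.001, 3.14]
force: [-0.8, 0.3, -3.6]
width: 0.0355
gripper_force: 20.0
t: 29.08
eef_pos: [0.6253, 0.0683, 0.3016]
ee_rot: [-3.142, -0.0, 3.14]
force: [0.3, -0.5, -2.6]
width: 0.0358
gripper_force: 7.0
t: 29.5
eef_pos: [0.6253, 0.0683, 0.3017]
ee_rot: [3.142, 0.0, 3.14]
force: [-0.1, -1.1, -2.5]
width: 0.0362
gripper_force: 5.0
t: 29.92
eef_pos: [0.6253, 0.0683, 0.3016]
ee_rot: [3.142, -0.0, 3.14]
force: [-0.1, -0.9, -1.9]
width: 0.0362
gripper_force: 4.0
29.9167 [0.6253 0.0683 0.3016] [ 3.142 -0.     3.14 ] [-0.11 -0.93 -1.88] [0.   0.02 0.02]
```

View pics/w13c.png

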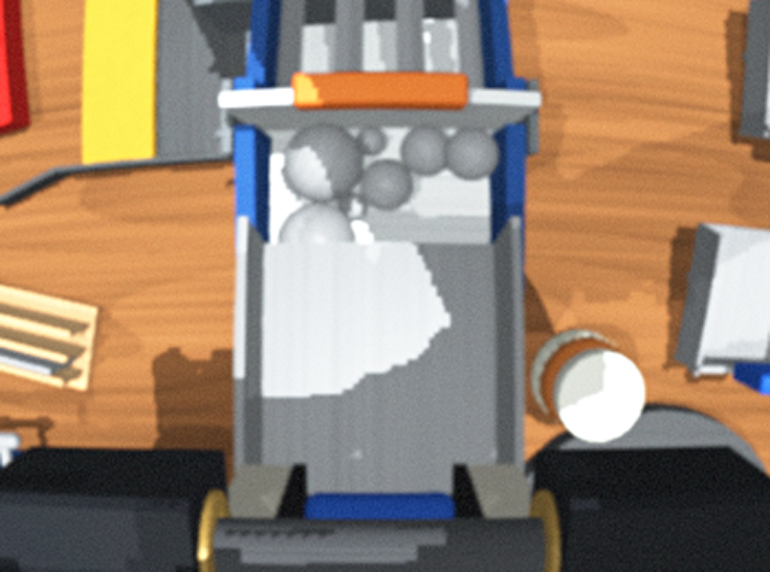

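```bash

python3 -m crank '[{"dx":0,"dy":0,"dz":0,"twist":0,"grip":-1},{"dx":0,"dy":0,"dz":0,"twist":0,"grip":-1},{"dx":0,"dy":0,"dz":0.01,"twist":0,"grip":-1},{"dx":0,"dy":0.005,"dz":0.025,"twist":0,"grip":-1},{"dx":0,"dy":0.02,"dz":0.04,"twist":0,"grip":-1}]' 30
python3 -m crank '[{"dx":0,"dy":0.03,"dz":0,"twist":0,"grip":-1},{"dx":0,"dy":0.06,"dz":0,"twist":0,"grip":-1},{"dx":-0.01,"dy":0.09,"dz":0,"twist":0,"grip":-1},{"dx":-0.03,"dy":0.115,"dz":0,"twist":0,"grip":-1},{"dx":-0.055,"dy":0.135,"dz":0,"twist":0,"grip":-1}]' >/dev/null
python3 -m crank '[{"dx":-0.03,"dy":0.01,"dz":0,"twist":0,"grip":-1},{"dx":-0.065,"dy":0.014,"dz":-0.01,"twist":0,"grip":-1},{"dx":-0.1,"dy":0.014,"dz":-0.025,"twist":0,"grip":-1},{"dx":-0.13,"dy":0.014,"dz":-0.045,"twist":0,"grip":-1},{"dx":-0.155,"dy":0.014,"dz":-0.075,"twist":0,"grip":-1}]' >/dev/null
python3 -m crank '[{"dx":-0.02,"dy":0,"dz":-0.03,"twist":0,"grip":-1},{"dx":-0.03,"dy":0,"dz":-0.06,"twist":0,"grip":-1},{"dx":-0.03,"dy":0,"dz":-0.09,"twist":0,"grip":-1},{"dx":-0.03,"dy":0,"dz":-0.12,"twist":0,"grip":-1},{"dx":-0.03,"dy":0,"dz":-0.135,"twist":0,"grip":-1}]' 
python3 -m crank '[{"dx":0,"dy":0,"dz":-0.005,"twist":0,"grip":-1},{"dx":0,"dy":0,"dz":-0.01,"twist":0,"grip":-1},{"dx":0,"dy":0,"dz":-0.016,"twist":0,"grip":-1},{"dx":0,"dy":0,"dz":-0.019,"twist":0,"grip":-1},{"dx":0,"dy":0,"dz":-0.019,"twist":0,"grip":-1}]' 8
python3 -m crank '[{"dx":0.002,"dy":0,"dz":-0.005,"twist":0,"grip":-1},{"dx":0.006,"dy":0,"dz":-0.01,"twist":0,"grip":-1},{"dx":0.018,"dy":0,"dz":-0.013,"twist":0,"grip":-1},{"dx":0.03,"dy":0,"dz":-0.017,"twist":0,"grip":-1},{"dx":0.042,"dy":0,"dz":-0.022,"twist":0,"grip":-1}]' 8
python3 -m crank '[{"dx":0.01,"dy":0,"dz":-0.006,"twist":0,"grip":-1},{"dx":0.02,"dy":0,"dz":-0.013,"twist":0,"grip":-1},{"dx":0.03,"dy":0,"dz":-0.02,"twist":0,"grip":-1},{"dx":0.04,"dy":0,"dz":-0.028,"twist":0,"grip":-1},{"dx":0.049,"dy":0,"dz":-0.036,"twist":0,"grip":-1}]' 6
python3 -m crank '[{"dx":0.003,"dy":0,"dz":-0.002,"twist":0,"grip":-1},{"dx":0.006,"dy":0,"dz":-0.003,"twist":0,"grip":-1},{"dx":0.008,"dy":0,"dz":-0.003,"twist":0,"grip":-1},{"dx":0.008,"dy":0,"dz":-0.003,"twist":0,"grip":-1},{"dx":0.008,"dy":0,"dz":-0.003,"twist":0,"grip":-1}]' 4
python3 -m crank '[{"dx":0,"dy":0,"dz":0,"twist":0,"grip":-0.1},{"dx":0,"dy":0,"dz":0,"twist":0,"grip":0.2},{"dx":0,"dy":0,"dz":0,"twist":0,"grip":1},{"dx":0,"dy":0,"dz":0,"twist":0,"grip":1},{"dx":0,"dy":0,"dz":0,"twist":0,"grip":1}]' 60
python3 -m crank '[{"dx":0,"dy":0,"dz":0.03,"twist":0,"grip":1},{"dx":0,"dy":0,"dz":0.07,"twist":0,"grip":1},{"dx":0,"dy":0,"dz":0.11,"twist":0,"grip":1},{"dx":0,"dy":0,"dz":0.15,"twist":0,"grip":1},{"dx":0,"dy":0,"dz":0.18,"twist":0,"grip":1}]' >/dev/null
python3 grips.py w14; python3 - <<'E'
import cv2,numpy as np
hsv=cv2.cvtColor(cv2.imread('pics/w14.png'),cv2.COLOR_BGR2HSV)
for c in(305,322,335):print(c,np.flatnonzero(np.diff((hsv[:,c,1]<60).astype(int))).tolist()[:8])
E
```

```text
t: 30.38
eef_pos: [0.6251, 0.087, 0.3427]
ee_rot: [-3.141, -0.0, 3.139]
force: [1.2, 0.7, -2.1]
width: 0.0355
gripper_force: 30.0
t: 31.63
eef_pos: [0.3841, 0.2365, 0.1296]
ee_rot: [-3.14, -0.002, 3.14]
force: [-0.9, -0.5, -2.5]
width: 0.0356
gripper_force: 30.0
t: 32.05
eef_pos: [0.3855, 0.2375, 0.1128]
ee_rot: [3.141, 0.0, 3.14]
force: [0.4, 0.9, -2.8]
width: 0.0356
gripper_force: 8.0
t: 32.47
eef_pos: [0.429, 0.2377, 0.0904]
ee_rot: [3.141, 0.001, 3.14]
force: [0.5, -0.1, -1.5]
width: 0.036
gripper_force: 8.0
t: 32.88
eef_pos: [0.4795, 0.2379, 0.0551]
ee_rot: [3.141, 0.003, 3.141]
force: [4.2, -1.7, 7.5]
width: 0.036
gripper_force: 6.0
t: 33.3
eef_pos: [0.4839, 0.237, 0.0513]
ee_rot: [-3.141, -0.001, 3.14]
force: [-0.4, 1.0, -1.7]
width: 0.0363
gripper_force: 4.0
t: 33.72
eef_pos: [0.4842, 0.2374, 0.0517]
ee_rot: [3.141, 0.0, 3.14]
force: [-0.1, 0.3, -0.5]
width: 0.0604
gripper_force: 0.0
[ 530    0   80   23 1055] [580.   8.] 90.0 [0.223 0.605 0.085]
[431 166  37  18 493] [449. 174.] 5.0 [0.474 0.383 0.085]
[306 184  32  19 583] [321. 193.] 90.0 [0.497 0.237 0.085]
[218 282  21  31 109] [228. 301.] 27.0 [0.641 0.114 0.085]
[384 292  27  14 321] [396. 299.] 90.0 [0.637 0.333 0.085]
34.1333 [0.48478009 0.23752398 0.23544794] [3.13969568e+00 2.76890010e-03 3.14040941e+00]
305 [102, 191, 256, 282, 290, 309, 316, 318]
322 [102, 182, 256, 286, 299, 309, 316, 325]
335 [102, 183, 256, 282, 302, 307, 316, 317]
```

```bash
cat > binpos.py <<'E'
from fit import *
import sys
def binpose(cam,name,box=None):
    st=arm.get_state();snap(cam,name);im=cv2.imread(f'pics/{name}.png');hsv=cv2.cvtColor(im,cv2.COLOR_BGR2HSV)
    k=cv2.inRange(hsv,(0,150,50),(6,255,255))|cv2.inRange(hsv,(174,150,50),(180,255,255))
    n,l,s,c=cv2.connectedComponentsWithStats(cv2.morphologyEx(k,cv2.MORPH_CLOSE,np.ones((5,5))))
    for i in range(1,n):
        if s[i,4]>900:
            pts=cv2.findNonZero((l==i).astype('uint8'));r=cv2.minAreaRect(pts);q=cv2.boxPoints(r)
            w=np.array([onz(cam,*p,.036,st)[:2] for p in q]);print(s[i],np.round(q).tolist(),np.round(w,3).tolist(),'mid',np.round(w.mean(0),4))
binpose(sys.argv[1],sys.argv[2])
E
python3 binpos.py top t2; python3 - <<'E'
import cv2
from h import *
im=cv2.imread('pics/top0.png');hsv=cv2.cvtColor(im,cv2.COLOR_BGR2HSV);k=cv2.inRange(hsv,(0,150,50),(6,255,255))|cv2.inRange(hsv,(174,150,50),(180,255,255));k[:, :380]=0;k[:,445:]=0;k[:185]=0
r=cv2.minAreaRect(cv2.findNonZero(k));q=cv2.boxPoints(r);print(np.round(q).tolist(),np.mean([onz('top',*p,.036)[:2] for p in q],0))
E
```

```text
[   0   85   60  125 3458] [[-0.0, 85.0], [59.0, 85.0], [59.0, 209.0], [0.0, 209.0]] [[0.835, 0.96], [0.839, 0.789], [0.469, 0.74], [0.467, 0.902]] mid [0.6527 0.8478]
[ 391  211   47   83 2844] [[390.0, 214.0], [426.0, 209.0], [437.0, 289.0], [402.0, 294.0]] [[0.469, -0.19], [0.486, -0.293], [0.263, -0.318], [0.247, -0.219]] mid [ 0.3663 -0.2549]
[[390.0, 201.0], [426.0, 195.0], [439.0, 275.0], [403.0, 280.0]] [ 0.40583928 -0.25876722]
```

```bash

python3 -m crank '[{"dx":0,"dy":0,"dz":0.03,"twist":0,"grip":1},{"dx":0,"dy":-0.01,"dz":0.07,"twist":0,"grip":1},{"dx":0,"dy":-0.03,"dz":0.1,"twist":0,"grip":0},{"dx":0,"dy":-0.07,"dz":0.1,"twist":0,"grip":0},{"dx":0,"dy":-0.11,"dz":0.1,"twist":0,"grip":0}]' >/dev/null
python3 -m crank '[{"dx":0,"dy":-0.041,"dz":0,"twist":0,"grip":0},{"dx":0,"dy":-0.082,"dz":0,"twist":0,"grip":0},{"dx":0,"dy":-0.123,"dz":0,"twist":0,"grip":0},{"dx":0,"dy":-0.164,"dz":0,"twist":0,"grip":0},{"dx":0,"dy":-0.2,"dz":0,"twist":0,"grip":0}]' >/dev/null
python3 -m crank '[{"dx":-0.02,"dy":-0.036,"dz":0,"twist":2,"grip":0},{"dx":-0.04,"dy":-0.07,"dz":0,"twist":4,"grip":0},{"dx":-0.06,"dy":-0.105,"dz":0,"twist":7,"grip":0},{"dx":-0.08,"dy":-0.14,"dz":0,"twist":7,"grip":0},{"dx":-0.1,"dy":-0.175,"dz":0,"twist":7,"grip":0}]' >/dev/null
python3 -m crank '[{"dx":-0.012,"dy":-0.03,"dz":0,"twist":0,"grip":0},{"dx":-0.012,"dy":-0.051,"dz":-0.02,"twist":0,"grip":0},{"dx":-0.012,"dy":-0.051,"dz":-0.06,"twist":0,"grip":0},{"dx":-0.012,"dy":-0.051,"dz":-0.1,"twist":0,"grip":0},{"dx":-0.012,"dy":-0.051,"dz":-0.12,"twist":0,"grip":0}]'
python3 -m crank '[{"dx":0,"dy":0,"dz":0,"twist":0,"grip":0},{"dx":0,"dy":0,"dz":0,"twist":0,"grip":0},{"dx":0,"dy":0,"dz":0,"twist":0,"grip":0},{"dx":0,"dy":0,"dz":0,"twist":0,"grip":0},{"dx":0,"dy":0,"dz":0,"twist":0,"grip":0}]'
python3 binpos.py wrist w15; python3 binpos.py top t3
```

```text
t: 35.9
eef_pos: [0.3696, -0.2979, 0.2069]
ee_rot: [3.138, -0.004, -3.023]
force: [-0.1, -0.2, -1.3]
width: 0.0439
gripper_force: 0.0
t: 36.32
eef_pos: [0.3733, -0.2989, 0.2133]
ee_rot: [-3.14, 0.003, -3.02]
force: [-0.2, 0.1, 0.2]
width: 0.044
gripper_force: 0.0
[  320    83    80   173 10499] [[320.0, 83.0], [399.0, 83.0], [399.0, 255.0], [320.0, 255.0]] [[0.264, -0.315], [0.25, -0.225], [0.462, -0.188], [0.472, -0.29]] mid [ 0.3621 -0.2547]
[    0    85    59   315 11053] [[-0.0, 85.0], [58.0, 85.0], [58.0, 399.0], [0.0, 399.0]] [[0.835, 0.96], [0.839, 0.791], [-0.023, 0.679], [-0.024, 0.826]] mid [0.4068 0.814 ]
```

```bash

python3 -m crank '[{"dx":0,"dy":-0.001,"dz":-0.035,"twist":0,"grip":0},{"dx":0,"dy":-0.001,"dz":-0.075,"twist":0,"grip":0},{"dx":0,"dy":-0.001,"dz":-0.115,"twist":0,"grip":0},{"dx":0,"dy":-0.001,"dz":-0.15,"twist":0,"grip":0},{"dx":0,"dy":-0.001,"dz":-0.175,"twist":0,"grip":0}]' >/dev/null
python3 -m crank '[{"dx":0,"dy":0,"dz":-0.01,"twist":0,"grip":0},{"dx":0,"dy":0,"dz":-0.018,"twist":0,"grip":0},{"dx":0,"dy":0,"dz":-0.023,"twist":0,"grip":0},{"dx":0,"dy":0,"dz":-0.023,"twist":0,"grip":0},{"dx":0,"dy":0,"dz":-0.023,"twist":0,"grip":0}]'
python3 -m crank '[{"dx":0,"dy":0,"dz":0,"twist":0,"grip":-0.4},{"dx":0,"dy":0,"dz":0,"twist":0,"grip":-0.6},{"dx":0,"dy":0,"dz":0,"twist":0,"grip":-1},{"dx":0,"dy":0,"dz":0,"twist":0,"grip":-1},{"dx":0,"dy":0,"dz":0,"twist":0,"grip":-1}]' 40
python3 -m crank '[{"dx":0,"dy":0,"dz":0,"twist":0,"grip":-1},{"dx":0,"dy":0,"dz":0,"twist":0,"grip":-1},{"dx":0,"dy":0,"dz":0,"twist":0,"grip":-1},{"dx":0,"dy":0,"dz":0,"twist":0,"grip":-1},{"dx":0,"dy":0,"dz":0,"twist":0,"grip":-1}]' 40

```

```text
t: 37.25
eef_pos: [0.373, -0.2999, 0.0143]
ee_rot: [-3.141, 0.001, -3.021]
force: [0.5, 0.8, 0.2]
width: 0.0437
gripper_force: 0.0
t: 37.67
eef_pos: [0.3724, -0.2997, 0.0139]
ee_rot: [-3.141, 0.001, -3.021]
force: [1.0, -0.3, -0.5]
width: 0.0164
gripper_force: 0.0
t: 38.08
eef_pos: [0.3722, -0.2996, 0.0136]
ee_rot: [3.141, -0.0, -3.021]
force: [-1.1, 3.9, 3.2]
width: 0.0027
gripper_force: 40.0
```

```bash

python3 -m crank '[{"dx":0.004,"dy":0,"dz":0.001,"twist":-1,"grip":-1},{"dx":0.009,"dy":0.003,"dz":0.001,"twist":-2.5,"grip":-1},{"dx":0.014,"dy":0.01,"dz":0.001,"twist":-4.5,"grip":-1},{"dx":0.019,"dy":0.02,"dz":0.001,"twist":-6.5,"grip":-1},{"dx":0.019,"dy":0.03,"dz":0.001,"twist":-6.5,"grip":-1}]' 40
python3 -m crank '[{"dx":0,"dy":0.008,"dz":0,"twist":0,"grip":-1},{"dx":0,"dy":0.014,"dz":0,"twist":0,"grip":-1},{"dx":0,"dy":0.016,"dz":0,"twist":0,"grip":-1},{"dx":0,"dy":0.016,"dz":0,"twist":0,"grip":-1},{"dx":0,"dy":0.016,"dz":0,"twist":0,"grip":-1}]' 40
python3 -m crank '[{"dx":0,"dy":0,"dz":0,"twist":0,"grip":-0.5},{"dx":0,"dy":0,"dz":0,"twist":0,"grip":-0.5},{"dx":0,"dy":0,"dz":0,"twist":0,"grip":-0.5},{"dx":0,"dy":0,"dz":0.02,"twist":0,"grip":-0.5},{"dx":0,"dy":0,"dz":0.06,"twist":0,"grip":-0.5}]' 
python3 -m crank '[{"dx":0,"dy":0,"dz":0.04,"twist":0,"grip":-0.5},{"dx":0,"dy":0,"dz":0.08,"twist":0,"grip":-0.5},{"dx":0,"dy":0,"dz":0.12,"twist":0,"grip":0},{"dx":0,"dy":0,"dz":0.14,"twist":0,"grip":1},{"dx":0,"dy":0,"dz":0.14,"twist":0,"grip":1}]' 
python3 binpos.py wrist w16
```

```text
t: 38.5
eef_pos: [0.3923, -0.2697, 0.0144]
ee_rot: [-3.141, 0.0, -3.137]
force: [1.7, -1.0, -2.3]
width: 0.0025
gripper_force: 40.0
t: 38.92
eef_pos: [0.391, -0.2535, 0.0145]
ee_rot: [3.141, -0.0, -3.134]
force: [-1.8, -0.2, -3.1]
width: 0.0025
gripper_force: 40.0
t: 39.33
eef_pos: [0.3881, -0.2531, 0.0718]
ee_rot: [3.14, -0.008, -3.135]
force: [1.5, 0.6, -0.5]
width: 0.0214
gripper_force: 0.0
t: 39.75
eef_pos: [0.3939, -0.255, 0.2203]
ee_rot: [-3.138, 0.009, -3.134]
force: [1.3, -0.3, -0.8]
width: 0.0365
gripper_force: 0.0
[  322    79    77   177 11788] [[322.0, 79.0], [398.0, 79.0], [398.0, 255.0], [322.0, 255.0]] [[0.279, -0.257], [0.276, -0.168], [0.499, -0.155], [0.498, -0.255]] mid [ 0.3881 -0.2087]
```

```bash

python3 -m crank '[{"dx":-0.002,"dy":-0.01,"dz":0,"twist":7,"grip":1},{"dx":-0.002,"dy":-0.02,"dz":0,"twist":14,"grip":1},{"dx":-0.002,"dy":-0.0365,"dz":0,"twist":21,"grip":1},{"dx":-0.002,"dy":-0.0365,"dz":0,"twist":28,"grip":1},{"dx":-0.002,"dy":-0.0365,"dz":0,"twist":35,"grip":1}]' >/dev/null
python3 -m crank '[{"dx":0,"dy":0,"dz":0,"twist":7,"grip":1},{"dx":0,"dy":0,"dz":0,"twist":14,"grip":1},{"dx":0,"dy":0,"dz":0,"twist":21,"grip":1},{"dx":0,"dy":0,"dz":0,"twist":28,"grip":1},{"dx":0,"dy":0,"dz":0,"twist":35,"grip":1}]' >/dev/null
python3 -m crank '[{"dx":0,"dy":0,"dz":-0.03,"twist":7,"grip":1},{"dx":0,"dy":0,"dz":-0.06,"twist":14,"grip":1},{"dx":0,"dy":0,"dz":-0.09,"twist":20,"grip":1},{"dx":0,"dy":0,"dz":-0.12,"twist":20,"grip":1},{"dx":0,"dy":0,"dz":-0.15,"twist":20,"grip":1}]' 
python3 -m crank '[{"dx":0,"dy":0,"dz":-0.02,"twist":0,"grip":1},{"dx":0,"dy":0,"dz":-0.035,"twist":0,"grip":1},{"dx":0,"dy":0,"dz":-0.045,"twist":0,"grip":1},{"dx":0,"dy":0,"dz":-0.045,"twist":0,"grip":1},{"dx":0,"dy":0,"dz":-0.045,"twist":0,"grip":1}]' 
python3 -m crank '[{"dx":0,"dy":0.01,"dz":0,"twist":0,"grip":1},{"dx":0,"dy":0.02,"dz":0,"twist":0,"grip":1},{"dx":0,"dy":0.03,"dz":0,"twist":0,"grip":1},{"dx":0,"dy":0.04,"dz":0,"twist":0,"grip":1},{"dx":0,"dy":0.05,"dz":0,"twist":0,"grip":1}]' 
python3 -m crank '[{"dx":0,"dy":0.01,"dz":0,"twist":0,"grip":1},{"dx":0,"dy":0.02,"dz":0,"twist":0,"grip":1},{"dx":0,"dy":0.03,"dz":0,"twist":0,"grip":1},{"dx":0,"dy":0.04,"dz":0,"twist":0,"grip":1},{"dx":0,"dy":0.05,"dz":0,"twist":0,"grip":1}]' 
python3 -m crank '[{"dx":0,"dy":0.01,"dz":0,"twist":0,"grip":1},{"dx":0,"dy":0.02,"dz":0,"twist":0,"grip":1},{"dx":0,"dy":0.03,"dz":0,"twist":0,"grip":1},{"dx":0,"dy":0.04,"dz":0,"twist":0,"grip":1},{"dx":0,"dy":0.05,"dz":0,"twist":0,"grip":1}]' 

```

```text
t: 41.05
eef_pos: [0.3883, -0.29, 0.0625]
ee_rot: [3.141, 0.0, -1.563]
force: [0.9, 0.2, -0.4]
width: 0.0878
gripper_force: 0.0
t: 41.47
eef_pos: [0.3882, -0.2901, 0.0186]
ee_rot: [3.139, 0.001, -1.564]
force: [0.1, 0.2, 0.4]
width: 0.0876
gripper_force: 0.0
t: 41.88
eef_pos: [0.3897, -0.2393, 0.0202]
ee_rot: [-3.14, -0.001, -1.563]
force: [0.3, -3.4, 1.1]
width: 0.0878
gripper_force: 1.9
t: 42.3
eef_pos: [0.3892, -0.1891, 0.0196]
ee_rot: [-3.141, 0.0, -1.564]
force: [-0.2, -3.1, -0.0]
width: 0.0876
gripper_force: 1.7
t: 42.72
eef_pos: [0.3926, -0.1436, 0.0238]
ee_rot: [-3.138, -0.008, -1.556]
force: [-4.3, -56.4, 64.3]
width: 0.0873
gripper_force: 36.0
```

```bash

python3 -m crank '[{"dx":0,"dy":-0.008,"dz":0,"twist":0,"grip":1},{"dx":0,"dy":-0.014,"dz":0,"twist":0,"grip":1},{"dx":0,"dy":-0.014,"dz":0,"twist":0,"grip":1},{"dx":0,"dy":-0.014,"dz":0,"twist":0,"grip":1},{"dx":0,"dy":-0.014,"dz":0,"twist":0,"grip":1}]' 
python3 binpos.py scene s5 
python3 - <<'E'
from h import *
for gx,gy,z in((-.175,-.16,.013),(-.175,-.22,0),(.048,-.16,.013),(.048,-.22,0)):
    g=np.radians(.35);x=.4535+np.cos(g)*gx-np.sin(g)*gy;y=.0668+np.sin(g)*gx+np.cos(g)*gy
    print(gx,gy,np.round(proj('scene',[x,y,z])))
im=cv2.imread('pics/s5.png')[170:300,150:320];cv2.imwrite('pics/s5c.png',cv2.resize(im,None,fx=4.4,fy=4.4,interpolation=cv2.INTER_CUBIC))
E
```

```text
t: 43.13
eef_pos: [0.3888, -0.1538, 0.0192]
ee_rot: [3.141, 0.0, -1.564]
force: [0.4, 0.4, -1.1]
width: 0.0878
gripper_force: 0.0
[  27    0  128  150 9715] [[27.0, 0.0], [142.0, -14.0], [161.0, 144.0], [46.0, 157.0]] [[-1.421, 0.549], [-1.046, 0.958], [-0.1, 0.065], [-0.38, -0.18]] mid [-0.7368  0.348 ]
[  278     0   294   149 22888] [[259.0, 54.0], [296.0, -51.0], [571.0, 46.0], [533.0, 152.0]] [[-0.142, 0.711], [-0.634, 1.82], [0.999, 1.466], [1.013, 0.666]] mid [0.309  1.1657]
-0.175 -0.16 [222. 222.]
-0.175 -0.22 [211. 238.]
0.048 -0.16 [286. 252.]
0.048 -0.22 [275. 270.]
```

```bash

python3 -m crank '[{"dx":0,"dy":0,"dz":-0.007,"twist":0,"grip":1},{"dx":0,"dy":0.004,"dz":-0.007,"twist":0,"grip":1},{"dx":0,"dy":0.008,"dz":-0.007,"twist":0,"grip":1},{"dx":0,"dy":0.012,"dz":-0.006,"twist":0,"grip":1},{"dx":0,"dy":0.016,"dz":-0.004,"twist":0,"grip":1}]' 
python3 -c "from h import *;s=arm.get_state();print(np.round(s['force'],2),np.round(s['moment'],2))"
```

```text
t: 43.6
eef_pos: [0.3891, -0.1377, 0.0155]
ee_rot: [3.141, -0.0, -1.564]
force: [-0.3, 0.3, 0.9]
width: 0.0874
gripper_force: 0.0
[-0.34  0.31  0.91] [ 0.02  0.1  -0.03]
```

```bash

python3 -m crank '[{"dx":0,"dy":0.004,"dz":0.001,"twist":0,"grip":1},{"dx":0,"dy":0.008,"dz":0.002,"twist":0,"grip":1},{"dx":0,"dy":0.012,"dz":0.0035,"twist":0,"grip":1},{"dx":0,"dy":0.016,"dz":0.005,"twist":0,"grip":1},{"dx":0,"dy":0.018,"dz":0.0055,"twist":0,"grip":1}]' 
python3 -c "from h import *;s=arm.get_state();print(np.round(s['force'],2),np.round(s['moment'],2))"
```

```text
t: 44.02
eef_pos: [0.3893, -0.1198, 0.0213]
ee_rot: [-3.141, -0.0, -1.563]
force: [0.8, -2.3, -1.7]
width: 0.0878
gripper_force: 0.8
[ 0.84 -2.32 -1.68] [-0.58  0.1   0.02]
```

Smooth now; continue to home.

```bash

python3 -m crank '[{"dx":0,"dy":0.004,"dz":0.001,"twist":0,"grip":1},{"dx":0,"dy":0.008,"dz":0.002,"twist":0,"grip":1},{"dx":0,"dy":0.011,"dz":0.0025,"twist":0,"grip":1},{"dx":0,"dy":0.014,"dz":0.003,"twist":0,"grip":1},{"dx":0,"dy":0.016,"dz":0.003,"twist":0,"grip":1}]' 
python3 -m crank '[{"dx":0,"dy":0.002,"dz":0,"twist":0,"grip":1},{"dx":0,"dy":0.004,"dz":0,"twist":0,"grip":1},{"dx":0,"dy":0.0045,"dz":0,"twist":0,"grip":1},{"dx":0,"dy":0.005,"dz":0,"twist":0,"grip":1},{"dx":0,"dy":0.005,"dz":0,"twist":0,"grip":1}]' 
python3 -c "from h import *;s=arm.get_state();print(np.round(s['force'],2),np.round(s['moment'],2))"
```

```text
t: 44.43
eef_pos: [0.3893, -0.1039, 0.0241]
ee_rot: [-3.142, 0.0, -1.564]
force: [-0.5, -1.9, -0.9]
width: 0.0878
gripper_force: 0.8
t: 44.85
eef_pos: [0.3893, -0.0991, 0.024]
ee_rot: [3.142, 0.0, -1.564]
force: [-0.4, -1.4, -0.0]
width: 0.0874
gripper_force: 0.3
[-0.45 -1.42 -0.02] [-0.28  0.17  0.01]
```

```bash

python3 -m crank '[{"dx":0,"dy":0.001,"dz":0,"twist":0,"grip":1},{"dx":0,"dy":0.002,"dz":0,"twist":0,"grip":1},{"dx":0,"dy":0.002,"dz":0,"twist":0,"grip":1},{"dx":0,"dy":0.003,"dz":0,"twist":0,"grip":1},{"dx":0,"dy":0.003,"dz":0,"twist":0,"grip":1}]' 
python3 -c "from h import *;s=arm.get_state();print(np.round(s['force'],2),np.round(s['moment'],2))"
python3 -m crank '[{"dx":0,"dy":-0.01,"dz":0,"twist":0,"grip":1},{"dx":0,"dy":-0.025,"dz":0.01,"twist":0,"grip":1},{"dx":0,"dy":-0.04,"dz":0.03,"twist":0,"grip":1},{"dx":0,"dy":-0.06,"dz":0.06,"twist":0,"grip":1},{"dx":0,"dy":-0.08,"dz":0.1,"twist":0,"grip":1}]' >/dev/null
python3 -m crank '[{"dx":0,"dy":-0.02,"dz":0.03,"twist":-7,"grip":1},{"dx":0,"dy":-0.04,"dz":0.06,"twist":-14,"grip":1},{"dx":0,"dy":-0.05,"dz":0.09,"twist":-21,"grip":1},{"dx":0,"dy":-0.05,"dz":0.12,"twist":-28,"grip":1},{"dx":0,"dy":-0.05,"dz":0.15,"twist":-35,"grip":1}]' >/dev/null
python3 -m crank '[{"dx":0,"dy":0,"dz":0.03,"twist":-7,"grip":1},{"dx":0,"dy":0,"dz":0.06,"twist":-14,"grip":1},{"dx":0,"dy":0,"dz":0.06,"twist":-21,"grip":1},{"dx":0,"dy":0,"dz":0.06,"twist":-28,"grip":1},{"dx":0,"dy":0,"dz":0.06,"twist":-35,"grip":1}]' >/dev/null
python3 -m crank '[{"dx":0.02,"dy":0,"dz":0,"twist":-7,"grip":1},{"dx":0.04,"dy":0,"dz":0,"twist":-14,"grip":1},{"dx":0.06,"dy":0,"dz":0,"twist":-20,"grip":1},{"dx":0.09,"dy":0,"dz":0,"twist":-20,"grip":1},{"dx":0.12,"dy":0.02,"dz":0,"twist":-20,"grip":1}]' 
python3 binpos.py wrist w17; python3 binpos.py top t6
```

```text
t: 45.27
eef_pos: [0.3888, -0.0968, 0.0241]
ee_rot: [3.141, -0.001, -1.564]
force: [1.1, -8.4, -0.4]
width: 0.0876
gripper_force: 4.3
[ 1.11 -8.4  -0.4 ] [-3.19 -0.09 -0.44]
t: 46.93
eef_pos: [0.5104, -0.2061, 0.3314]
ee_rot: [-3.141, 0.001, -3.137]
force: [0.3, 0.0, -1.1]
width: 0.0878
gripper_force: 0.0
[ 396   23   49  144 6055] [[396.0, 165.0], [398.0, 23.0], [445.0, 24.0], [443.0, 166.0]] [[0.512, -0.09], [0.283, -0.09], [0.274, -0.01], [0.511, -0.01]] mid [ 0.3948 -0.05  ]
[    0    85    60   315 11092] [[-0.0, 85.0], [59.0, 85.0], [59.0, 399.0], [0.0, 399.0]] [[0.835, 0.96], [0.839, 0.789], [-0.023, 0.676], [-0.024, 0.826]] mid [0.4068 0.8126]
```

```bash

python3 -m crank '[{"dx":0,"dy":0.03,"dz":0,"twist":0,"grip":1},{"dx":0,"dy":0.07,"dz":0,"twist":0,"grip":1},{"dx":0,"dy":0.11,"dz":0,"twist":0,"grip":1},{"dx":0,"dy":0.15,"dz":0,"twist":0,"grip":1},{"dx":0,"dy":0.19,"dz":0,"twist":0,"grip":1}]' >/dev/null
python3 -m crank '[{"dx":0,"dy":0.03,"dz":0,"twist":0,"grip":1},{"dx":0,"dy":0.055,"dz":0,"twist":0,"grip":1},{"dx":0,"dy":0.075,"dz":0,"twist":0,"grip":1},{"dx":0,"dy":0.083,"dz":0,"twist":0,"grip":1},{"dx":0,"dy":0.083,"dz":0,"twist":0,"grip":1}]' 
python3 - <<'E'
from h import *
st=arm.get_state();snap('wrist','w18');snap('scene','s7')
im=cv2.imread('pics/w18.png');hsv=cv2.cvtColor(im,cv2.COLOR_BGR2HSV);k=cv2.inRange(hsv,(6,160,120),(18,255,255));n,l,s,c=cv2.connectedComponentsWithStats(k)
for i in range(1,n):
    if s[i,4]>250:
        r=cv2.minAreaRect(cv2.findNonZero((l==i).astype('uint8')));q=cv2.boxPoints(r);print(s[i],[np.round(onz('wrist',*p,.249,st)[:2],4).tolist() for p in q])
print(st['eef_pos'],st['ee_rot'])
a=cv2.imread('pics/s7.png');g=np.radians(.35)
f=4;b=cv2.resize(a[190:300,150:340],None,fx=f,fy=f,interpolation=cv2.INTER_CUBIC)
for sx in(-.1115,.1115):
  for sy,h in((-.045,.046),(.045,.032)):
    x=-.064+sx;y=-.112+sy;w=[.4535+np.cos(g)*x-np.sin(g)*y,.0668+np.sin(g)*x+np.cos(g)*y,.004+h]
    p=proj('scene',w);cv2.circle(b,tuple(int(v) for v in ((p-[150,190])*f)),3,(0,255,0),1);w[2]+=.009;p=proj('scene',w);cv2.circle(b,tuple(int(v) for v in ((p-[150,190])*f)),3,(255,255,0),1)
cv2.imwrite('pics/s7c.png',b)
E
```

```text
t: 47.87
eef_pos: [0.5091, 0.0698, 0.3313]
ee_rot: [3.141, 0.0, -3.132]
force: [-0.0, -0.3, -0.0]
width: 0.0875
gripper_force: 0.0
[288 192  66  14 904] [[0.515, 0.0392], [0.5032, 0.0394], [0.5026, 0.0963], [0.5144, 0.0967]]
[0.5091045  0.0697891  0.33129142] [ 3.14111654e+00  7.74712907e-05 -3.13200938e+00]
```

View pics/s7c.png

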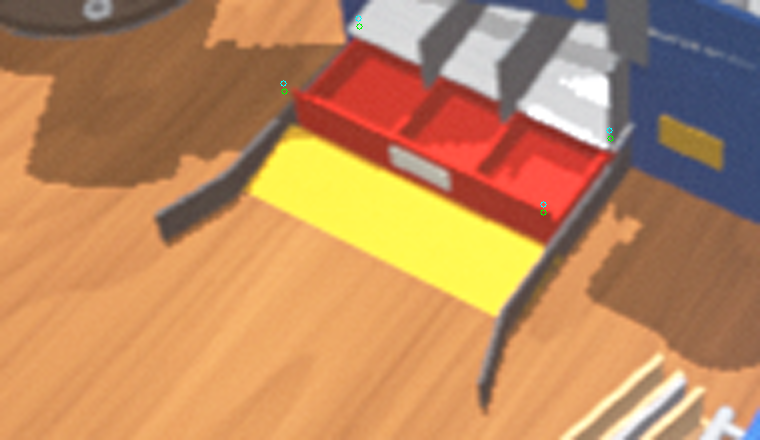

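```bash

python3 -m crank '[{"dx":0.02,"dy":-0.03,"dz":0,"twist":0,"grip":1},{"dx":0.04,"dy":-0.065,"dz":0,"twist":0,"grip":1},{"dx":0.06,"dy":-0.1,"dz":0,"twist":0,"grip":1},{"dx":0.08,"dy":-0.135,"dz":0,"twist":0,"grip":1},{"dx":0.1,"dy":-0.17,"dz":0,"twist":0,"grip":1}]' >/dev/null
python3 -m crank '[{"dx":0.03,"dy":-0.03,"dz":-0.02,"twist":0,"grip":1},{"dx":0.05,"dy":-0.06,"dz":-0.04,"twist":0,"grip":1},{"dx":0.06,"dy":-0.095,"dz":-0.05,"twist":0,"grip":1},{"dx":0.06,"dy":-0.1,"dz":-0.05,"twist":0,"grip":1},{"dx":0.06,"dy":-0.1,"dz":-0.05,"twist":0,"grip":1}]' 
cat > rack.py <<'E'
from h import *
st=arm.get_state();snap('wrist','rk');im=cv2.imread('pics/rk.png');print(st['eef_pos'],st['ee_rot'])
hsv=cv2.cvtColor(im,cv2.COLOR_BGR2HSV)
for yaw in (-14.5,):
  a=np.radians(yaw);ex=np.array([np.cos(a),np.sin(a)]);ey=np.array([-np.sin(a),np.cos(a)])
  for v in(-.04,0,.04):
    o=[]
    for t in np.arange(-.05,.0501,.002):
        p=np.array([.617,-.2101])+ex*t+ey*v;u=proj('wrist',np.r_[p,.046],st);
        o.append('%d:%d/%d'%(t*1e3,*hsv[int(round(u[1])),int(round(u[0])),[2,1]]))
    print(v,u.round(),' '.join(o))
E
python3 rack.py
```

```text
t: 48.8
eef_pos: [0.6682, -0.2059, 0.2785]
ee_rot: [3.142, -0.004, -3.139]
force: [-0.2, 0.1, 0.6]
width: 0.0875
gripper_force: 0.0
[ 0.66824267 -0.20593189  0.2785032 ] [ 3.14158384 -0.00441626 -3.13932637]
-0.04 [281. 162.] -50:232/143 -48:230/149 -46:231/146 -44:229/141 -41:227/145 -39:229/151 -37:236/144 -35:237/141 -33:237/142 -31:235/144 -29:237/141 -27:240/141 -25:239/139 -23:236/143 -21:230/146 -19:228/144 -17:255/45 -15:255/22 -13:255/27 -11:255/44 -9:255/52 -7:254/63 -5:254/52 -3:255/22 -1:255/39 0:236/102 2:240/102 4:255/54 6:255/48 8:255/62 10:240/99 12:248/82 14:255/19 16:255/54 18:152/59 20:129/18 22:254/5 24:255/1 26:214/14 28:193/96 30:249/90 32:255/24 34:255/45 36:255/49 38:255/24 40:255/78 42:243/122 44:233/143 46:235/144 48:237/144 50:236/137
0 [310. 169.] -50:226/146 -48:227/146 -46:236/143 -44:236/144 -41:237/139 -39:237/144 -37:241/141 -35:236/149 -33:238/140 -31:235/142 -29:234/144 -27:232/143 -25:233/144 -23:232/145 -21:228/150 -19:247/115 -17:255/58 -15:255/20 -13:255/31 -11:255/43 -9:255/51 -7:254/64 -5:255/32 -3:255/24 -1:252/79 0:232/109 2:237/110 4:255/69 6:255/49 8:254/69 10:242/95 12:255/29 14:255/20 16:238/100 18:160/72 20:203/19 22:255/5 24:255/0 26:212/24 28:194/91 30:255/34 32:255/20 34:255/47 36:255/29 38:255/18 40:255/71 42:242/122 44:224/151 46:226/148 48:233/147 50:233/146
0.04 [339. 176.] -50:141/148 -48:129/152 -46:120/151 -44:120/155 -41:119/161 -39:116/152 -37:118/153 -35:119/156 -33:118/156 -31:117/157 -29:116/156 -27:121/156 -25:114/150 -23:112/148 -21:106/159 -19:117/144 -17:182/120 -15:198/112 -13:200/111 -11:196/114 -9:194/108 -7:182/111 -5:182/101 -3:196/103 -1:196/108 0:192/113 2:193/114 4:187/110 6:188/115 8:172/108 10:163/106 12:184/105 14:197/105 16:181/99 18:118/19 20:118/13 22:150/14 24:146/7 26:147/43 28:157/102 30:178/106 32:218/105 34:237/102 36:255/57 38:255/73 40:249/97 42:173/152 44:169/152 46:191/151 48:188/151 50:187/155
```

```bash

python3 -m crank '[{"dx":0,"dy":0,"dz":0,"twist":0,"grip":1},{"dx":0,"dy":0,"dz":0,"twist":0,"grip":1},{"dx":0,"dy":0,"dz":0,"twist":0,"grip":1},{"dx":0,"dy":0,"dz":0,"twist":0,"grip":1},{"dx":0,"dy":0,"dz":0,"twist":0,"grip":1}]' >/dev/null
python3 - <<'E'
from h import *
st=arm.get_state();snap('wrist','rk2');im=cv2.imread('pics/rk2.png');print(st['eef_pos'],st['ee_rot'])
hsv=cv2.cvtColor(im,cv2.COLOR_BGR2HSV).astype(np.float32)
a=np.radians(-14.5);ex=np.array([np.cos(a),np.sin(a)]);ey=np.array([-np.sin(a),np.cos(a)])
def S(t,v):
    u=proj('wrist',np.r_[np.array([.617,-.2101])+ex*t+ey*v,.046],st);return cv2.remap(hsv,np.float32([[u[0]]]),np.float32([[u[1]]]),cv2.INTER_LINEAR)[0,0]
for v in(-.05,-.02,0,.015):
    print(v,' '.join('%d:%d/%d'%(round(t*1e3),*S(t,v)[[2,1]]) for t in np.arange(-.022,.042,.001)))
for t in(-.004,.0135,.0315): print('along',t,' '.join('%d:%d/%d'%(round(v*1e3),*S(t,v)[[2,1]]) for v in np.arange(-.09,.0901,.005)))
E
```

```text
[ 0.66931391 -0.20093583  0.28218687] [-3.14158397e+00  1.19219140e-03 -3.13317393e+00]
-0.05 -22:234/144 -21:232/144 -20:241/127 -19:249/98 -18:255/61 -17:255/30 -16:255/22 -15:255/23 -14:255/29 -13:255/38 -12:255/46 -11:255/52 -10:255/54 -9:254/58 -8:253/63 -7:253/67 -6:254/42 -5:255/27 -4:255/22 -3:255/34 -2:253/56 -1:248/79 0:241/96 1:241/99 2:247/89 3:253/71 4:254/55 5:255/48 6:255/46 7:254/47 8:254/62 9:250/78 10:246/87 11:249/78 12:253/49 13:255/27 14:255/20 15:255/40 16:249/70 17:227/87 18:168/60 19:146/26 20:165/13 21:214/16 22:243/7 23:253/2 24:254/2 25:254/4 26:232/8 27:216/37 28:217/87 29:244/80 30:254/55 31:255/29 32:255/25 33:254/37 34:253/54 35:253/67 36:254/49 37:255/36 38:255/29 39:255/34 40:254/59 41:252/92
-0.02 -22:227/148 -21:229/144 -20:237/129 -19:250/92 -18:255/56 -17:255/29 -16:255/22 -15:255/24 -14:255/29 -13:255/38 -12:255/45 -11:255/49 -10:254/51 -9:254/57 -8:253/65 -7:253/58 -6:254/41 -5:254/27 -4:255/24 -3:254/36 -2:254/64 -1:245/86 0:236/101 1:230/108 2:237/103 3:247/85 4:254/67 5:255/54 6:255/48 7:255/52 8:253/67 9:245/91 10:242/91 11:245/76 12:254/45 
[... 2121 characters left out ...]
26 -40:255/23 -35:255/22 -30:255/25 -25:255/19 -20:255/24 -15:255/20 -10:255/19 -5:255/22 0:255/20 5:255/22 10:255/21 15:255/20 20:255/26 25:255/23 30:255/29 35:233/94 40:194/100 45:192/104 50:197/102 55:195/102 60:192/102 65:113/144 70:113/148 75:117/152 80:122/152 85:124/153 90:153/151
along 0.0315 -90:240/139 -85:239/140 -80:237/143 -75:238/139 -70:238/140 -65:255/26 -60:255/27 -55:255/25 -50:255/27 -45:255/24 -40:255/23 -35:255/23 -30:255/23 -25:255/22 -20:255/23 -15:255/21 -10:255/22 -5:255/24 0:255/22 5:255/22 10:255/24 15:255/24 20:255/25 25:255/23 30:255/22 35:255/24 40:243/85 45:226/100 50:254/59 55:205/102 60:201/105 65:153/148 70:149/155 75:152/150 80:148/149 85:137/151 90:138/150
```

```bash

python3 -m crank '[{"dx":-0.01,"dy":0.02,"dz":0.02,"twist":7,"grip":1},{"dx":-0.025,"dy":0.045,"dz":0.04,"twist":14,"grip":1},{"dx":-0.04,"dy":0.07,"dz":0.05,"twist":21,"grip":1},{"dx":-0.055,"dy":0.1,"dz":0.05,"twist":28,"grip":1},{"dx":-0.07,"dy":0.13,"dz":0.05,"twist":35,"grip":1}]' >/dev/null
python3 -m crank '[{"dx":-0.02,"dy":0.03,"dz":0,"twist":7,"grip":1},{"dx":-0.04,"dy":0.06,"dz":0,"twist":14,"grip":1},{"dx":-0.06,"dy":0.09,"dz":0,"twist":21,"grip":1},{"dx":-0.075,"dy":0.12,"dz":0,"twist":28,"grip":1},{"dx":-0.09,"dy":0.138,"dz":0,"twist":35,"grip":1}]' >/dev/null
python3 -m crank '[{"dx":0,"dy":0,"dz":0,"twist":7,"grip":1},{"dx":0,"dy":0,"dz":0,"twist":14,"grip":1},{"dx":0,"dy":0,"dz":0,"twist":19.5,"grip":1},{"dx":0,"dy":0,"dz":0,"twist":19.5,"grip":1},{"dx":0,"dy":0,"dz":0,"twist":19.5,"grip":1}]' 
python3 -m crank '[{"dx":0,"dy":0,"dz":0,"twist":0,"grip":1},{"dx":0,"dy":0,"dz":0,"twist":0,"grip":1},{"dx":0,"dy":0,"dz":0,"twist":0,"grip":1},{"dx":0,"dy":0,"dz":0,"twist":0,"grip":1},{"dx":0,"dy":0,"dz":0,"twist":0,"grip":1}]' >/dev/null
python3 - <<'E'
from h import *
st=arm.get_state();snap('wrist','w20')
im=cv2.imread('pics/w20.png');hsv=cv2.cvtColor(im,cv2.COLOR_BGR2HSV);k=cv2.inRange(hsv,(6,160,100),(18,255,255));n,l,s,c=cv2.connectedComponentsWithStats(k)
for i in range(1,n):
    if s[i,4]>250:
        r=cv2.minAreaRect(cv2.findNonZero((l==i).astype('uint8')));q=cv2.boxPoints(r);print(s[i],[np.round(onz('wrist',*p,.249,st)[:2],4).tolist() for p in q])
print(st['eef_pos'],st['ee_rot'],st['q'])
E
```

```text
t: 50.57
eef_pos: [0.5091, 0.0664, 0.3315]
ee_rot: [-3.141, 0.0, -1.575]
force: [-1.0, -0.1, 0.2]
width: 0.088
gripper_force: 0.0
[314 167  14  66 796] [[0.5161, 0.0375], [0.5055, 0.0373], [0.5043, 0.0967], [0.5156, 0.0969]]
[0.50930745 0.06608256 0.3312777 ] [ 3.14149134e+00 -6.19240935e-05 -1.57318722e+00] [ 5.11767824e-01  2.99242348e-02 -1.19057579e-01  4.13955593e-06
 -1.42193318e+00 -5.14159332e-01]
```

```bash

python3 -m crank '[{"dx":0.001,"dy":0.001,"dz":-0.03,"twist":0.5,"grip":0.5},{"dx":0.001,"dy":0.001,"dz":-0.06,"twist":0.5,"grip":0.2},{"dx":0.001,"dy":0.001,"dz":-0.085,"twist":0.5,"grip":0},{"dx":0.001,"dy":0.001,"dz":-0.1,"twist":0.5,"grip":0},{"dx":0.001,"dy":0.001,"dz":-0.108,"twist":0.5,"grip":0}]' 20
python3 -m crank '[{"dx":0,"dy":0,"dz":0,"twist":0,"grip":-0.2},{"dx":0,"dy":0,"dz":0,"twist":0,"grip":-0.4},{"dx":0,"dy":0,"dz":0,"twist":0,"grip":-0.55},{"dx":0,"dy":0,"dz":0,"twist":0,"grip":-0.65},{"dx":0,"dy":0,"dz":0,"twist":0,"grip":-1}]' 20
python3 -m crank '[{"dx":0,"dy":0,"dz":0,"twist":0,"grip":-1},{"dx":0,"dy":0,"dz":0,"twist":0,"grip":-1},{"dx":0,"dy":0,"dz":0,"twist":0,"grip":-1},{"dx":0,"dy":0,"dz":0,"twist":0,"grip":-1},{"dx":0,"dy":0,"dz":0,"twist":0,"grip":-1}]' 50
python3 -m crank '[{"dx":0,"dy":0,"dz":0,"twist":0,"grip":-1},{"dx":0,"dy":0,"dz":0,"twist":0,"grip":-1},{"dx":0,"dy":0,"dz":0,"twist":0,"grip":-1},{"dx":0,"dy":0,"dz":0,"twist":0,"grip":-1},{"dx":0,"dy":0,"dz":0,"twist":0,"grip":-1}]' 50
python3 - <<'E'
from h import *
s=arm.get_state();print(np.round(s['force'],2),np.round(s['moment'],2))
E
```

```text
t: 51.45
eef_pos: [0.5091, 0.0667, 0.221]
ee_rot: [3.138, -0.001, -1.564]
force: [-0.3, 0.3, 0.5]
width: 0.0598
gripper_force: 0.0
t: 51.87
eef_pos: [0.5108, 0.0674, 0.2244]
ee_rot: [-3.14, 0.001, -1.564]
force: [0.4, 0.7, -0.1]
width: 0.0263
gripper_force: 0.0
t: 52.28
eef_pos: [0.5105, 0.0672, 0.2237]
ee_rot: [-3.141, 0.0, -1.564]
force: [-1.4, -0.4, 2.9]
width: 0.0105
gripper_force: 50.0
t: 52.7
eef_pos: [0.5105, 0.0672, 0.2237]
ee_rot: [-3.141, 0.0, -1.564]
force: [-0.8, 0.8, 5.9]
width: 0.0106
gripper_force: 50.0
[-0.84  0.84  5.85] [ 0.13  0.24 -0.05]
```

```bash

python3 -m crank '[{"dx":0,"dy":0,"dz":0.005,"twist":0,"grip":-1},{"dx":0,"dy":0,"dz":0.015,"twist":0,"grip":-1},{"dx":0,"dy":0,"dz":0.03,"twist":0,"grip":-1},{"dx":0,"dy":0,"dz":0.05,"twist":0,"grip":-1},{"dx":0,"dy":0,"dz":0.07,"twist":0,"grip":-1}]' 
python3 -m crank '[{"dx":0,"dy":0,"dz":0.02,"twist":0,"grip":-1},{"dx":0,"dy":0,"dz":0.035,"twist":0,"grip":-1},{"dx":0,"dy":0,"dz":0.045,"twist":0,"grip":-1},{"dx":0,"dy":0,"dz":0.05,"twist":0,"grip":-1},{"dx":0,"dy":0,"dz":0.05,"twist":0,"grip":-1}]' 
python3 - <<'E'
from h import *
s=arm.get_state();print(np.round(s['force'],2),np.round(s['moment'],2));snap('top','t8');snap('scene','s8')
def grey(cam,name):
    hsv=cv2.cvtColor(cv2.imread(f'pics/{name}.png'),cv2.COLOR_BGR2HSV);g=np.radians(.35)
    for n,lo,hi in(('S',.037,.109),('M',-.031,.034),('L',-.109,-.034)):
        pts=[]
        for sx,sy in((lo,-.042),(hi,-.042),(hi,.005),(lo,.005)):
            x=-.064+sx;y=-.112+sy;pts.append(proj(cam,[.4535+np.cos(g)*x-np.sin(g)*y,.0668+np.sin(g)*x+np.cos(g)*y,.01]))
        m=np.zeros(hsv.shape[:2],np.uint8);cv2.fillPoly(m,[np.int32(np.round(pts))],255)
        print(cam,n,'area',int((m>0).sum()),'grey',int(((hsv[:,:,1]<110)&(m>0)).sum()))
grey('scene','s7');grey('scene','s8')
E
```

```text
t: 53.12
eef_pos: [0.5095, 0.0669, 0.2939]
ee_rot: [3.139, -0.001, -1.564]
force: [0.3, -0.9, -2.5]
width: 0.0104
gripper_force: 50.0
t: 53.53
eef_pos: [0.5103, 0.0672, 0.3441]
ee_rot: [-3.141, 0.0, -1.564]
force: [0.1, 0.2, -2.2]
width: 0.0105
gripper_force: 50.0
[ 0.08  0.19 -2.2 ] [0.04 0.11 0.01]
scene S area 359 grey 6
scene M area 291 grey 70
scene L area 338 grey 4
scene S area 359 grey 6
scene M area 291 grey 71
scene L area 338 grey 4
```

```bash

python3 -m crank '[{"dx":0.008,"dy":-0.02,"dz":0,"twist":-3,"grip":-1},{"dx":0.02,"dy":-0.05,"dz":0,"twist":-6,"grip":-1},{"dx":0.034,"dy":-0.085,"dz":0,"twist":-9,"grip":-1},{"dx":0.048,"dy":-0.12,"dz":0,"twist":-12,"grip":-1},{"dx":0.06,"dy":-0.155,"dz":0,"twist":-14.9,"grip":-1}]' >/dev/null
python3 -m crank '[{"dx":0.015,"dy":-0.035,"dz":0,"twist":0,"grip":-1},{"dx":0.03,"dy":-0.07,"dz":0,"twist":0,"grip":-1},{"dx":0.042,"dy":-0.1,"dz":0,"twist":0,"grip":-1},{"dx":0.049,"dy":-0.12,"dz":0,"twist":0,"grip":-1},{"dx":0.0505,"dy":-0.1254,"dz":0,"twist":0,"grip":-1}]' >/dev/null
python3 -m crank '[{"dx":0,"dy":0,"dz":-0.02,"twist":0,"grip":-1},{"dx":0,"dy":0,"dz":-0.055,"twist":0,"grip":-1},{"dx":0,"dy":0,"dz":-0.095,"twist":0,"grip":-1},{"dx":0,"dy":0,"dz":-0.135,"twist":0,"grip":-1},{"dx":0,"dy":0,"dz":-0.17,"twist":0,"grip":-1}]' >/dev/null
python3 -m crank '[{"dx":0,"dy":0,"dz":-0.025,"twist":0,"grip":-1},{"dx":0,"dy":0,"dz":-0.04,"twist":0,"grip":-1},{"dx":0,"dy":0,"dz":-0.048,"twist":0,"grip":-1},{"dx":0,"dy":0,"dz":-0.05,"twist":0,"grip":-1},{"dx":0,"dy":0,"dz":-0.05,"twist":0,"grip":-1}]' 
python3 - <<'E'
from h import *
st=arm.get_state();snap('wrist','w21');im=cv2.imread('pics/w21.png')
hsv=cv2.cvtColor(im,cv2.COLOR_BGR2HSV).astype(np.float32);print(st['force'])
a=np.radians(-14.5);ex=np.array([np.cos(a),np.sin(a)]);ey=np.array([-np.sin(a),np.cos(a)])
def S(t,v,z=.046):
    u=proj('wrist',np.r_[np.array([.621,-.2132])+ex*t+ey*v,z],st);return cv2.remap(hsv,np.float32([[u[0]]]),np.float32([[u[1]]]),cv2.INTER_LINEAR)[0,0]
for v in(-.068,-.062,-.055): print(v,proj('wrist',np.r_[np.array([.621,-.2132])+ey*v,.046],st).round(),' '.join('%d:%d/%d'%(round(t*1e3),*S(t,v)[[2,1]]) for t in np.arange(-.03,.036,.001)))
E
```

```text
t: 55.3
eef_pos: [0.6206, -0.213, 0.1231]
ee_rot: [3.141, -0.0, -1.823]
force: [0.9, 0.5, -1.6]
width: 0.0103
gripper_force: 50.0
[ 0.91691464  0.54007389 -1.57449175]
-0.068 [322. 121.] -30:161/154 -29:165/152 -28:163/152 -27:162/152 -26:159/151 -25:160/148 -24:169/152 -23:171/155 -22:168/154 -21:187/145 -20:242/116 -19:255/63 -18:255/28 -17:255/16 -16:255/17 -15:255/18 -14:255/22 -13:255/23 -12:255/28 -11:255/27 -10:254/27 -9:254/28 -8:254/42 -7:253/68 -6:253/77 -5:250/85 -4:241/101 -3:237/102 -2:237/106 -1:237/102 0:249/87 1:254/58 2:255/42 3:254/48 4:250/86 5:242/96 6:242/99 7:249/88 8:254/73 9:248/88 10:237/106 11:232/108 12:234/106 13:230/111 14:233/107 15:231/109 16:232/111 17:230/111 18:231/112 19:230/113 20:230/114 21:234/110 22:231/114 23:233/111 24:231/112 25:233/108 26:235/109 27:237/107 28:238/105 29:238/105 30:238/106 31:239/106 32:240/101 33:237/105 34:236/109 35:233/113
-0.062 [322. 128.] -30:164/150 -29:163/150 -28:160/155 -27:162/151 -26:166/152 -25:171/155 -24:174/151 -23:171/152 -22:158/153 -21:150/147 -20:191/130 -19:244/96 -18:254/53 -17:255/28 -16:255/21 -15:25
[... 528 characters left out ...]
 137.] -30:164/146 -29:162/150 -28:163/151 -27:170/149 -26:174/154 -25:171/150 -24:165/152 -23:160/149 -22:159/152 -21:157/151 -20:192/128 -19:232/107 -18:243/94 -17:242/95 -16:232/105 -15:218/109 -14:208/110 -13:203/112 -12:207/113 -11:244/91 -10:255/48 -9:255/32 -8:255/43 -7:246/82 -6:225/102 -5:231/98 -4:230/82 -3:197/39 -2:173/9 -1:172/7 0:171/6 1:171/9 2:182/41 3:204/89 4:212/108 5:212/109 6:202/109 7:205/104 8:234/90 9:241/84 10:241/84 11:235/91 12:216/106 13:196/108 14:170/85 15:129/33 16:129/16 17:166/14 18:199/12 19:211/13 20:207/7 21:198/25 22:184/80 23:164/105 24:161/105 25:198/102 26:234/91 27:241/86 28:241/82 29:243/84 30:244/89 31:246/89 32:246/86 33:245/90 34:244/91 35:240/100
```

```bash

python3 -m crank '[{"dx":0,"dy":0,"dz":-0.008,"twist":0,"grip":-1},{"dx":0,"dy":0,"dz":-0.016,"twist":0,"grip":-1},{"dx":0,"dy":0,"dz":-0.025,"twist":0,"grip":-1},{"dx":0,"dy":0,"dz":-0.034,"twist":0,"grip":-1},{"dx":0,"dy":0,"dz":-0.04,"twist":0,"grip":-1}]' 
python3 -m crank '[{"dx":0,"dy":0,"dz":-0.003,"twist":0,"grip":-1},{"dx":0,"dy":0,"dz":-0.005,"twist":0,"grip":-1},{"dx":0,"dy":0,"dz":-0.007,"twist":0,"grip":-1},{"dx":0,"dy":0,"dz":-0.0085,"twist":0,"grip":-1},{"dx":0,"dy":0,"dz":-0.0085,"twist":0,"grip":-1}]' 
```

```text
t: 55.77
eef_pos: [0.6201, -0.2131, 0.0817]
ee_rot: [3.14, -0.0, -1.824]
force: [-0.2, -0.1, -1.6]
width: 0.0105
gripper_force: 50.0
t: 56.18
eef_pos: [0.6209, -0.2133, 0.0749]
ee_rot: [-3.141, -0.0, -1.824]
force: [-0.6, 0.2, -1.7]
width: 0.0105
gripper_force: 50.0
```

```bash

python3 -m crank '[{"dx":0,"dy":0,"dz":-0.001,"twist":0,"grip":-1},{"dx":0,"dy":0,"dz":-0.0015,"twist":0,"grip":-1},{"dx":0,"dy":0,"dz":-0.002,"twist":0,"grip":-1},{"dx":0,"dy":0,"dz":-0.002,"twist":0,"grip":-1},{"dx":0,"dy":0,"dz":-0.002,"twist":0,"grip":-1}]' 
python3 -m crank '[{"dx":0,"dy":0,"dz":0,"twist":0,"grip":-0.6},{"dx":0,"dy":0,"dz":0,"twist":0,"grip":-0.45},{"dx":0,"dy":0,"dz":0,"twist":0,"grip":-0.45},{"dx":0,"dy":0,"dz":0,"twist":0,"grip":-0.45},{"dx":0,"dy":0,"dz":0,"twist":0,"grip":-0.45}]' 
python3 -m crank '[{"dx":0,"dy":0,"dz":0.015,"twist":0,"grip":-0.45},{"dx":0,"dy":0,"dz":0.04,"twist":0,"grip":-0.45},{"dx":0,"dy":0,"dz":0.08,"twist":0,"grip":-0.45},{"dx":0,"dy":0,"dz":0.12,"twist":0,"grip":-0.45},{"dx":0,"dy":0,"dz":0.16,"twist":0,"grip":-0.45}]' 
python3 -m crank '[{"dx":0,"dy":0.02,"dz":0.03,"twist":5,"grip":0},{"dx":-0.01,"dy":0.05,"dz":0.06,"twist":10,"grip":0},{"dx":-0.02,"dy":0.085,"dz":0.08,"twist":15,"grip":0},{"dx":-0.03,"dy":0.12,"dz":0.08,"twist":15,"grip":0},{"dx":-0.04,"dy":0.15,"dz":0.08,"twist":15,"grip":0}]' >/dev/null
python3 -m crank '[{"dx":0,"dy":0.03,"dz":0,"twist":0,"grip":0},{"dx":0,"dy":0.065,"dz":0,"twist":0,"grip":0},{"dx":0,"dy":0.1,"dz":0,"twist":0,"grip":0},{"dx":0,"dy":0.12,"dz":0,"twist":0,"grip":0},{"dx":0,"dy":0.13,"dz":0,"twist":0,"grip":0}]' 
python3 - <<'E'
from h import *
snap('scene','s9')
a=cv2.imread('pics/s7.png').astype(int);b=cv2.imread('pics/s9.png').astype(int);hsv=cv2.cvtColor(b.astype('uint8'),cv2.COLOR_BGR2HSV)
d=((np.abs(a-b).max(2)>50)).astype('uint8');d[:190]=0;d[270:]=0;d[:,:200]=0;d[:,350:]=0
n,l,s,c=cv2.connectedComponentsWithStats(d)
for i in range(1,n):
    if s[i,4]>=6:
        w=onz('scene',*c[i],.018)[:2];g=w-[.4535,.0668];print(s[i],np.round(c[i]),'bin xy',np.round([g[0]+.064,g[1]+.112],3),hsv[l==i].mean(0).round())
# ball-like gaps still in pen / gate strip in rack
k=cv2.inRange(hsv,(6,160,100),(18,255,255));n,l,s,c=cv2.connectedComponentsWithStats(k)
for i in range(1,n):
    if 30<s[i,4]<1500: print('orange',s[i],onz('scene',*c[i],.097).round(3))
E
```

```text
t: 56.6
eef_pos: [0.622, -0.2136, 0.0746]
ee_rot: [-3.139, -0.0, -1.823]
force: [-0.5, 0.6, 6.2]
width: 0.0102
gripper_force: 50.0
t: 57.02
eef_pos: [0.6206, -0.2132, 0.0726]
ee_rot: [3.141, 0.0, -1.824]
force: [-0.5, 0.7, 0.6]
width: 0.0238
gripper_force: 0.0
t: 57.43
eef_pos: [0.6203, -0.2132, 0.2342]
ee_rot: [3.141, -0.0, -1.824]
force: [1.6, -0.5, -0.4]
width: 0.0244
gripper_force: 0.0
t: 58.27
eef_pos: [0.5805, 0.0694, 0.3126]
ee_rot: [3.141, 0.0, -1.56]
force: [0.5, -0.7, 0.3]
width: 0.0439
gripper_force: 0.0
[201 190  34  13 304] [216. 195.] bin xy [-0.189  0.024] [ 13. 142. 146.]
[331 190   6   3  10] [334. 190.] bin xy [0.119 0.228] [106.  13. 208.]
[345 193   5   6  16] [347. 196.] bin xy [0.166 0.229] [109.  67. 173.]
[229 210  23  13 140] [240. 216.] bin xy [-0.076 -0.009] [ 93.  39. 175.]
[301 210   1   6   6] [301. 212.] bin xy [0.076 0.096] [114.   4. 174.]
[261 212   8   7  50] [265. 215.] bin xy [-0.014  0.033] [ 90.  23. 154.]
[251 219  12   9  68] [257. 223.] bin xy [-0.015 -0.005] [ 83.  44. 176.]
[282 218   6   3   8] [284. 219.] bin xy [0.046 0.049] [ 83.  29. 183.]
[219 225  13   5  43] [225. 227.] bin xy [-0.089 -0.064] [ 21. 192. 219.]
[200 228  11   8  42] [204. 231.] bin xy [-0.132 -0.107] [ 13. 136. 150.]
[213 229   6   8  18] [216. 233.] bin xy [-0.097 -0.095] [ 21. 194. 222.]
[275 234   5   4  17] [277. 236.] bin xy [ 0.062 -0.014] [ 60.  73. 246.]
[284 238   5   4  16] [286. 240.] bin xy [ 0.092 -0.013] [ 60.  60. 244.]
[297 247  36  23 512] [314. 261.] bin xy [ 0.199 -0.038] [ 14. 141. 231.]
[347 253   3  17  41] [348. 261.] bin xy [0.28 0.01] [ 11. 124. 143.]
orange [272 133  16  12  78] [0.276 0.232 0.097]
orange [375 197  21  10  52] [0.689 0.144 0.097]
orange [225 221  61  30  86] [ 0.434 -0.14   0.097]
orange [290 280  20  15  43] [ 0.624 -0.218  0.097]
```

```bash

python3 -m crank '[{"dx":-0.035,"dy":-0.02,"dz":0,"twist":0,"grip":0},{"dx":-0.07,"dy":-0.04,"dz":0,"twist":0,"grip":0},{"dx":-0.1,"dy":-0.06,"dz":0,"twist":0,"grip":0},{"dx":-0.13,"dy":-0.09,"dz":0,"twist":0,"grip":0},{"dx":-0.16,"dy":-0.11,"dz":0,"twist":0,"grip":0}]' >/dev/null
python3 -m crank '[{"dx":-0.03,"dy":-0.04,"dz":0,"twist":0,"grip":0},{"dx":-0.03,"dy":-0.055,"dz":0,"twist":0,"grip":0},{"dx":-0.03,"dy":-0.055,"dz":0,"twist":0,"grip":0},{"dx":-0.03,"dy":-0.055,"dz":0,"twist":0,"grip":0},{"dx":-0.03,"dy":-0.055,"dz":0,"twist":0,"grip":0}]' 
python3 - <<'E'
from h import *
st=arm.get_state();snap('wrist','w22');im=cv2.imread('pics/w22.png');g=np.radians(.35)
def px(bx,by,z): x=-.064+bx;y=-.112+by;return proj('wrist',[.4535+np.cos(g)*x-np.sin(g)*y,.0668+np.sin(g)*x+np.cos(g)*y,z],st)
for c in((.1115,-.045,.05),(-.1115,-.045,.05),(.1115,.045,.036),(-.1115,.045,.036)): print(c,px(*c).round())
# rectify at z=.02 : bin x across (2 mm), y down
X=np.arange(.113,-.114,-.0025);Y=np.arange(.05,-.05,-.004)
mx=np.float32([[px(x,y,.018)[0] for x in X] for y in Y]);my=np.float32([[px(x,y,.018)[1] for x in X] for y in Y])
r=cv2.cvtColor(cv2.remap(im,mx,my,cv2.INTER_LINEAR),cv2.COLOR_BGR2HSV)
for row,y in zip(r,Y): print('%4d '%(y*1e3)+''.join('.' if s>130 else ('#' if v<110 else ('+' if v<190 else 'o')) for h,s,v in row))
E
```

```text
t: 59.15
eef_pos: [0.3907, -0.0986, 0.3129]
ee_rot: [-3.141, 0.0, -1.563]
force: [0.3, -0.6, 0.3]
width: 0.0439
gripper_force: 0.0
(0.1115, -0.045, 0.05) [247. 173.]
(-0.1115, -0.045, 0.05) [397. 173.]
(0.1115, 0.045, 0.036) [252. 227.]
(-0.1115, 0.045, 0.036) [392. 227.]Traceback (most recent call last):
  File "<stdin>", line 7, in <module>
  File "<stdin>", line 3, in px
  File "h.py", line 18, in proj
    c=arm.get_calibration(n)
ValueError: time passes only in moves, steps and waits
```

```bash

cat > asc.py <<'E'
import cv2,sys
im=cv2.cvtColor(cv2.imread(sys.argv[1]),cv2.COLOR_BGR2HSV);x0,x1,y0,y1=map(int,sys.argv[2:6])
for j in range(y0,y1): print('%d '%j+''.join('.' if (s>130 and (h<8 or h>172)) else (',' if s>100 else ('#' if v<90 else ('+' if v<150 else ('o' if v<210 else ' ')))) for h,s,v in im[j,x0:x1]))
E
python3 asc.py pics/w22.png 244 402 168 236
```

```text
168 +###,,,,,,,,,,,,,,,,,,,,,,,,,,,,,,,,,,,,,,,,,,,,,,,,,,,,,,,,,,,,,,,,,,,,,,,,,,,,,,,,,,,,,,,,,,,,,,,,,,,,,,,,,,,,,,,,,,,,,,,,,,,,,,,,,,,,,,,,,,,,,,,,,,####+,,,
169 +#####+,,,,,,,,,,,,,,,,,,,,,,,,,,,,,,,,,,,,,,,,,,,.,,,,,,,,,,++++++++++++++o++++++++++++++++,,,,,,,,,,,,,,,,,,,,,,,,,,,,,,,,,,,,,,,,,,,,,,,,,,,,,,,,,,###++,,,
170 +#####,.....................................................ooooooooooooooooooooooooooooooooo,.....................................................,#####+,,,,
171 +###.......................................................,oooooooooooooooooooooooooooooooooo......................................................,####++,,,
172 +##........................................................,o                               oo........................................................####,,,,
173 ++..........................................................ooooooooooooooooooooooooooooooooo,.........................................................##+,,,,
174 +,....................................................................................................................
[... 9283 characters left out ...]
       oo+####++ooooooooooooooooooooooooo+,,,,,,
232 ##+oo oooo+ooooooooooooooooooooo+####+o         o+###+ooo o ooooo o     oo ooooooooooo  oooooo oo+++oo               oo######+ooooooooooooooooo++++ooo++,,,,,,
233 ##+o  ooo+++++++++++++++++++++o+#####+o         o++##+oo oo     ooo    o ooooooooooo        ooooo+++o                  +######++ooooooooo+o++++++++++++,,,,,,,
234 ##+ooooo+++++++++++++++++++++++###,##+          +++##+oo o o o  oo   ooo oo  oooooo         oooo+++o                   o######+++ooooo+ooooooo++++++++++,,,,,,
235 ##+oooo+++++++++++++++++++++++#######+o        o++###+oooo ooooooo ooooooo  ooo             oooo+++o                    ######++ooooooooooooo+++++++++++,,,,,,
```

```bash
python3 -c "
from station import arm
print(arm.job_done())"
```

```text
the job is handed in; nothing more can be done
None
```

I handed the job in at about 59 s: all 7 balls read in their size's compartments, the bin home in the dock, the gate stood in the free rack slot and the three scoops upright. The hand-in returned no verdict. I checked the gate only by contact force and strip position, and the bin's fit by the stop force and one picture.

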